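Swap a blunt palm chisel for sharpened ones in the lockable chisel rack

ROBOT

A 7-joint arm with a two-finger parallel gripper is mounted at the origin on the work surface. World frame = base frame: x ahead of the robot, y to its left, z up, the work surface at z = 0. Lengths are in m, angles in rad, forces in N, time in s.
With the tool pointing down it reaches from about 0.4 to 0.85 m from the base axis. Payload 10.4 kg.
Tool frame: the origin (TCP) lies between the finger pads; the fingertips stand 11 mm ahead of it and the grasp point (between the pads) lies 8 mm behind it (r.tcp_to_tips is the distance from the TCP to the fingertips, in m); z points along the fingers, y is the line along which they close (so a half turn about z gives the same grasp; the last joint's range is limited). The gripper opens to 87 mm and grips with 3 to 60 N. Pads are 19 mm wide; open, the fingers measure 117 mm over their backs; the gripper's body (75 mm by 190 mm) begins 51 mm behind the grasp point.
Start: joints at [-1.249, 0.332, -0.065, 1.46, 0.022, 1.35, -0.088], TCP at [0.211, 0.588, 0.196] pointing down, gripper open.
Joint ranges: [-2.6, 2.6], [-0.5, 2.12], [-1.47, 1.34], [0.16, 2.42], [-1.27, 4.41], [0.06, 2.06], [-2.6, 2.6]. Speed limits (rad/s): [2.22, 2.22, 2.79, 2.79, 3.14, 3.14, 3.14].

INTERFACE

Orientations are given as a unit quaternion [x, y, z, w].
In Python, from bench import r gives the robot as it stands. The module is installed in compiled form; this text tells all that it offers.
- The arm moves only by the shell command python3 -m crank 'ROWS' [FORCE]. ROWS is JSON, a list of rows, each an object of numbers: "claw": the closure, from -1 (fully open) to 1 (shut); "dx", "dy", "dz": the shift along the tool's x, y, z each as a share of 3 cm, from -1 to 1; "ax", "ay", "az": the turn, a rotation vector about the tool's x, y, z each as a share of 6 degrees, from -1 to 1. A call has 1 to 8 rows; each row shifts and turns the commanded pose from where the row before left it, along the tool's axes as they then stand; what a row does not reach is not made up. A row lasts 1/12 s, in which the tool goes at most 41.7 mm and 7.16 degrees, less where a joint would pass 70% of its speed; a pose out of reach is approached as far as the arm can. A call with a number of a shift or a turn outside -1 to 1 is refused whole. A call with a gripper value outside its range is refused whole. The fingers move at their own pace and stop on an object; FORCE is the grip in N (left out, the last holds). Time passes only in rows, so rows that do not move let the fingers close. It gives the time, the measured TCP pose, the force, the opening and the grip force at its end, in the units of the state.
- r.read_state(): the state, without advancing time (a new reading comes with each control period).
- r.camera(name): name is "scene" or "side" or "wrist"; returns a dict with "color" (480x640x3 uint8, red, green, blue), "mtx" (3x3 intrinsics, pixels), "R" (3x3) and "t" (3): a world point X has camera coordinates R X + t; the wrist camera has in their place "hand_eye" (4x4, takes a point from camera to tool coordinates, whose origin is the TCP and whose axes are the flange's). Camera axes: x right, y down, z forward; pixel columns grow to the right and rows downward; lengths in m; the calibration is good to about 2 mm. A picture is of the moment at which its call begins: read the wrist's pose just before it. There is no depth.
- r.close_job(): hands the job in; it is judged then, once.
The state is a dict: "time": time; "joint_positions": joint angles; "joint_vel": joint speeds; "joint_torque": joint torques, N m; "ee_pos": TCP position; "eef_rot": TCP orientation; "ft_force": force on the tool from outside, world axes, zero at the start; "torque": the same for the moment, N m; "width": finger opening in m; "grip_force": force on a finger pad.
Only numpy, scipy, OpenCV 4.12 (cv2) and the standard library are available. Lean on these libraries where they do the work, as an engineer would, in place of code of your own. Each camera call takes 0.05 s, during which the arm holds its last target. There are 200 camera calls.

TASK

The wooden chisel rack is locked. Pinch the two orange tabs of its knob and turn it to open, take out the blunt red-handled chisel and lay it flat in the plywood tray, slide every wooden-handled chisel from the board blade first into a slot of its own until it is fully home, then turn the knob back so that the bar locks them all in and the tabs spring out. Do not knock over the flask or the red can.

Things in the scene. Friction and masses are not known exactly. Their poses are not given: they have to be found in the camera images.
- rack: Fixed wooden chisel rack, 50 mm high. Origin on the bench under the middle of the slot block; x points from the slot mouths into the rack, away from the robot, z up. Four level slots along x at y = -111, -37, 37, 111 mm (dark marks on the cover). Base board in front 8 mm high; rail at x -125 to -110, top z = 22, carries handle ends. Grey lock housing (84 x 84, top z = 50) centred at y = 190, x = 0.
- slot1_home (a point): Where the grip point of a chisel comes to lie when fully home in slot 1 (y = -111 mm), axes as the rack's: 34 mm above the bench. From this point the slot mouth is 43 mm and the back stop 103 mm along +x. The slot is 40 mm wide and 10 mm high (floor 2 mm below this point's height, cover underside 8 mm above it), open towards -x.
- slot2_home (a point): The same for slot 2 (y = -37 mm).
- slot3_home (a point): The same for slot 3 (y = +37 mm).
- slot4_home (a point): The same for slot 4 (y = +111 mm).
- bar_mid (a point): Fixed point over the middle of the steel lock bar that runs along y across the slot mouths, at the height of its top (55 mm). The bar is 7 mm thick; by each slot a 10 mm wide tooth hangs from it to 29 mm above the bench: locked, 14.5 mm to +y of the slot's centre line, in the way of a blade; open, 32.5 mm, clear of it. A chisel over 9 mm short of home keeps the bar from closing.
- knob_grip (a point): On the vertical axis of the black lock knob, at the height to grip it, 28 mm above the housing (knob top 44, flange 66 mm wide and 5 high). Two orange spring tabs stand on opposite sides along this point's y axis (it turns with the knob), each 26 mm wide, 8 to 40 mm above the housing; 60 mm over their outer faces when out, 48 mm when pinched fully in.
- lock_knob (a joint): Angle of the lock knob in rad: 0 = locked (white pointer at the red dot), 1.2 = fully open (pointer at the green dot); grows counter-clockwise seen from above. It turns only while both tabs are held pinched in, and moves the lock bar 15 mm per rad. Turning is light (under 0.1 N m).
- tab_a (a joint): How far the first tab is pressed in, m: 0 = out, 0.006 = fully in (4 N to start, 8 N fully in). A tab can come out only at the two ends of the knob's turn, where it latches the knob; in between the latch ring holds it in.
- tab_b (a joint): The same for the opposite tab.
- tray: Fixed shallow plywood tray for tools to be sharpened: 100 mm (x) by 210 mm (y), walls 5 mm thick and 15 mm high, floor 5 mm above the bench. Origin on the bench under its centre. A chisel fits in it lengthways along y, either way round.
- board: Thin fixed board, 180 mm (x) by 370 mm (y), 3 mm thick, on which the sharpened chisels start, side by side, edges away from the robot. Origin at the centre of its underside.
- flask: Dark steel drinking flask, 68 mm wide, 190 mm high, standing; origin at its base.
- can: Red can, 72 mm wide, 100 mm high, standing; origin at its base.
- sharp1_grip (a point): Grip point of a sharpened chisel, wooden handle, on the board (may be absent). x runs from handle to cutting edge, z up; the point is half-way up the handle. Along x: handle -62 to +28 mm (24 wide, 24 high), neck to +48 (10 wide), flat blade to +103 (34 wide, 4 thick, at mid-height). 160 g, balances 15 mm ahead of the point.
- sharp2_grip (a point): Grip point of a sharpened chisel, wooden handle, on the board (may be absent). Same shape as sharp1.
- sharp3_grip (a point): Grip point of a sharpened chisel, wooden handle, on the board (may be absent). Same shape as sharp1.
- sharp4_grip (a point): Grip point of a sharpened chisel, wooden handle, on the board (may be absent). Same shape as sharp1.
- blunt1_grip (a point): Grip point of a blunt palm chisel with a red handle, of the same shape as sharp1; only one of the four blunt ones is present, home in slot y = -111 mm of the rack.
- blunt2_grip (a point): Grip point of a blunt palm chisel with a red handle, of the same shape as sharp1; only one of the four blunt ones is present, home in slot y = -37 mm of the rack.
- blunt3_grip (a point): Grip point of a blunt palm chisel with a red handle, of the same shape as sharp1; only one of the four blunt ones is present, home in slot y = 37 mm of the rack.
- blunt4_grip (a point): Grip point of a blunt palm chisel with a red handle, of the same shape as sharp1; only one of the four blunt ones is present, home in slot y = 111 mm of the rack.

How it is judged:
By the outcome, as a careful person would: the job done as asked, in the order asked, and still so for the second after the job is handed in, with the robot touching nothing.
Of sharp1, sharp2, sharp3, sharp4 only 3 to 4 are there at a start; the rules pass over those that are not, and their reading is None.
Of blunt1, blunt2, blunt3, blunt4 only 1 to 1 are there at a start; the rules pass over those that are not, and their reading is None.
At some moment in a run one of sharp1, sharp2, sharp3, sharp4 may be knocked a few centimetres aside while the robot is not near it.
Once in a run the grip may slacken for a moment while it holds something.
It also fails if it takes over 210 s, if anything falls off the work surface, if the arm or the gripper's body presses on something with over 40 N, if the wrist force passes 120 N, or if a joint passes its speed limit or range.

## Working session

There is one attempt and no reset: what is moved stays moved. The work goes in short steps, Python scripts to look and compute and a shell command to move; the robot and the scene stay as the last step left them, time stands still between calls to the robot, and variables do not carry over. Pictures are saved under pics/ and viewed, at most 14 in all, crops included, and the job is handed in when it is done.

```bash
mkdir -p pics
cat > h.py <<'E'
from bench import r
import numpy as np, cv2
from scipy.spatial.transform import Rotation as Rn
def snap(n,f):
    s=r.read_state(); c=r.camera(n); cv2.imwrite(f'pics/{f}.png',c['color'][:,:,::-1]); 
    np.savez(f'pics/{f}.npz',p=s['ee_pos'],q=s['eef_rot'],**{k:v for k,v in c.items() if k!='color' })
def ray(f,u,v):
    d=np.load(f'pics/{f}.npz'); k=np.linalg.inv(d['mtx'])@[u,v,1]
    if 'R' in d: return -d['R'].T@d['t'], d['R'].T@k
    T=np.eye(4);T[:3,:3]=Rn.from_quat(d['q']).as_matrix();T[:3,3]=d['p'];T=T@d['hand_eye']
    return T[:3,3],T[:3,:3]@k
def at(f,u,v,z):
    o,k=ray(f,u,v); return np.round(o+k*(z-o[2])/k[2],4)
def proj(f,X):
    d=np.load(f'pics/{f}.npz')
    if 'R' in d: c=d['R']@X+d['t']
    else:
        T=np.eye(4);T[:3,:3]=Rn.from_quat(d['q']).as_matrix();T[:3,3]=d['p'];T=np.linalg.inv(T@d['hand_eye']); c=T[:3,:3]@X+T[:3,3]
    p=d['mtx']@c; return np.round(p[:2]/p[2],1)
def go(x,y,z,yaw=None):
    """rel. move in tool axes (units of 3cm / 6deg), yaw = world angle of tool x deg, tool down"""
    s=r.read_state();R=Rn.from_quat(s['eef_rot'])
    d=R.inv().apply(np.array([x,y,z])-s['ee_pos'])/.03
    print('shift units',np.round(d,2),end=' ')
    if yaw is not None:
        a=np.radians(yaw);G=Rn.from_matrix(np.array([[np.cos(a),np.sin(a),0],[np.sin(a),-np.cos(a),0],[0,0,-1]]))
        print('turn units',np.round(np.degrees((R.inv()*G).as_rotvec())/6,2))
def st():
    s=r.read_state();m=Rn.from_quat(s['eef_rot']).as_matrix()
    print('t',round(s['time'],2),'p',np.round(s['ee_pos'],4),'x',np.round(m[:,0],3),'z',np.round(m[:,2],3),'F',np.round(s['ft_force'],1),'w',round(s['width'],4),'g',s['grip_force'])
E
python3 -c "
from h import *
snap('scene','s0');snap('side','d0');snap('wrist','w0');st()
for f in('s0','d0'):
  d=np.load(f'pics/{f}.npz');print(-d['R'].T@d['t'],d['R'][2])
print(np.load('pics/w0.npz')['hand_eye'])"
```

```text
t 0.15 p [0.2111 0.5879 0.1956] x [-0.941  0.338 -0.   ] z [-0.    -0.001 -1.   ] F [-0.6  0.4 -0.3] w 0.0872 g 0.0
[1.07172338 0.73988953 0.80736846] [-0.45241495 -0.60954086 -0.65098437]
[0.25950688 0.91077488 1.01911792] [ 0.23086693 -0.65311987 -0.72120378]
[[ 2.31077544e-04 -9.52831839e-01 -3.03498654e-01  8.32392524e-02]
 [ 9.99999836e-01  6.12111482e-05  5.69207054e-04  1.44768919e-04]
 [-5.23781103e-04 -3.03498736e-01  9.52831697e-01 -1.87595243e-01]
 [ 0.00000000e+00  0.00000000e+00  0.00000000e+00  1.00000000e+00]]
```

View pics/s0.png

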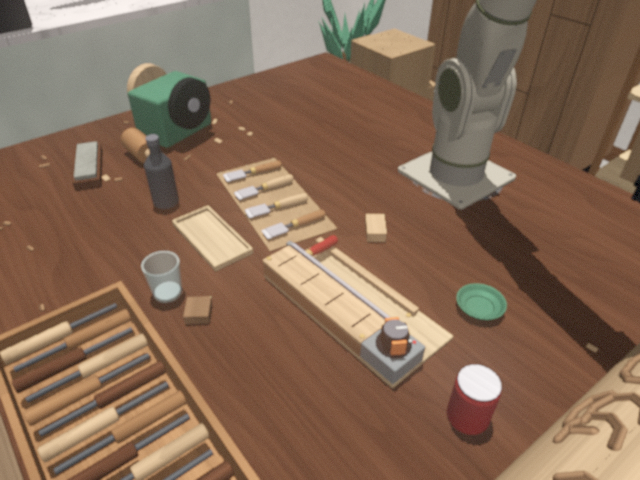

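View pics/d0.png

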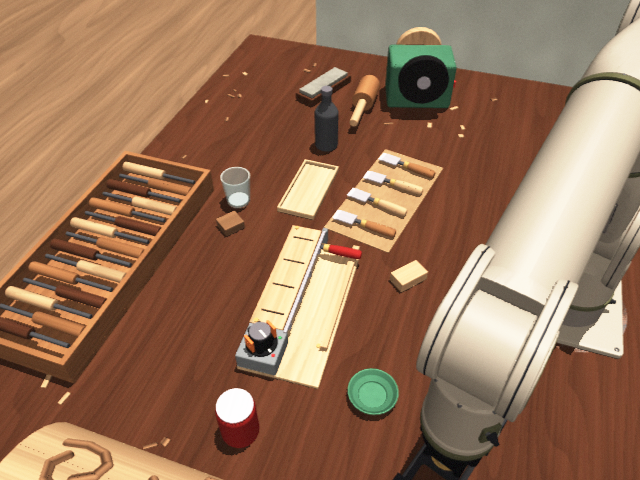

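The scene shows four sharp chisels on the board (around 255,168 to 295,225), with the blunt red one in slot 1 at (322,246), at the end of the rack away from the knob (395,340). I'll enlarge both areas.

```bash
python3 -c "
import cv2
a=cv2.imread('pics/s0.png')
cv2.imwrite('pics/c1.png',cv2.resize(a[230:390,250:460],None,fx=3.75,fy=3.75,interpolation=2))
cv2.imwrite('pics/c2.png',cv2.resize(a[145:275,165:345],None,fx=4.4,fy=4.4,interpolation=2))
"
```

```text
(no output)
```

View pics/c1.png

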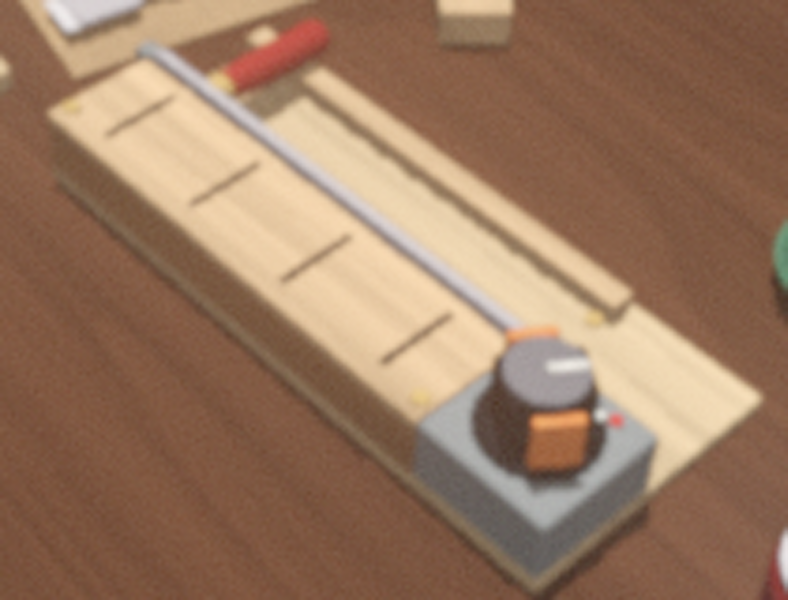

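View pics/c2.png

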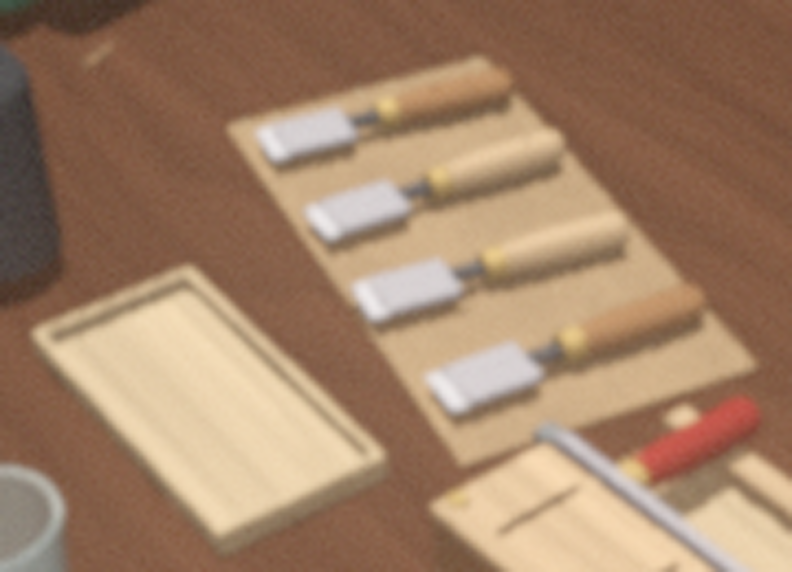

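c1 shows the four slot marks, the housing top corners (415,428), (543,528) and (655,440), and the pointer at the red dot (locked). c2 shows the board, the tray and the four chisels clearly.

```bash
python3 -c "
from h import *
A=lambda u,v,z:at('s0',250+u/3.75,230+v/3.75,z)
B=lambda u,v,z:at('s0',165+u/4.4,145+v/4.4,z)
m=[(A(*a,.05),A(*b,.05)) for a,b in [((105,135),(172,99)),((192,204),(258,164)),((284,280),(350,237)),((382,361),(451,315))]]
for a,b in m: print('mark',a,b,(a+b)/2)
for c in [(415,428),(543,528),(655,440)]: print('hous',A(*c,.05))
for c in [(50,113),(420,428)]: print('cover',A(*c,.05))
print('knobtop',A(547,373,.094))
print('rackbase corner',A(762,400,.008))
print('tray',[B(*c,.015) for c in [(32,332),(190,267),(385,462),(222,545)]])
print('board',[B(*c,.003) for c in [(228,125),(485,57),(757,367),(463,466)]])
for h,e in [((508,78),(268,150)),((558,140),(315,226)),((624,222),(364,307)),((700,297),(440,396))]:
  a=B(*h,.017);b=B(*e,.017);print('chis',a,b,np.linalg.norm(b-a),np.degrees(np.arctan2(*(b-a)[1::-1])), a+(b-a)*62/165)
print('red',A(325,30,.036),A(215,88,.036))
print('flask',at('s0',165,205,0),'can',at('s0',471,425,0))
"
```

```text
mark [0.6332 0.0495 0.05  ] [0.5852 0.048  0.05  ] [0.6092  0.04875 0.05   ]
mark [0.6272 0.1237 0.05  ] [0.5793 0.1209 0.05  ] [0.60325 0.1223  0.05   ]
mark [0.6226 0.1979 0.05  ] [0.5752 0.1951 0.05  ] [0.5989 0.1965 0.05  ]
mark [0.6181 0.2707 0.05  ] [0.57  0.269 0.05 ] [0.59405 0.26985 0.05   ]
hous [0.6331 0.3124 0.05  ]
hous [0.6249 0.3918 0.05  ]
hous [0.5465 0.388  0.05  ]
cover [0.6477 0.015  0.05  ]
cover [0.6312 0.3139 0.05  ]
knobtop [0.588  0.3505 0.094 ]
rackbase corner [0.4545 0.3841 0.008 ]
tray [array([ 0.7255, -0.2772,  0.015 ]), array([ 0.6253, -0.277 ,  0.015 ]), array([ 0.6286, -0.0627,  0.015 ]), array([ 0.7278, -0.0592,  0.015 ])]
board [array([ 0.5244, -0.4125,  0.003 ]), array([ 0.3479, -0.3798,  0.003 ]), array([ 0.4147, -0.0161,  0.003 ]), array([ 0.591 , -0.0468,  0.003 ])]
chis [ 0.3634 -0.3299  0.017 ] [ 0.5285 -0.3525  0.017 ] 0.16663964114219637 -7.794588172886409 [ 0.42543758 -0.33839212  0.017     ]
chis [ 0.3804 -0.2515  0.017 ] [ 0.5478 -0.2651  0.017 ] 0.1679515406300281 -4.6446533956290645 [ 0.44330182 -0.2566103   0.017     ]
chis [ 0.401  -0.1564  0.017 ] [ 0.5672 -0.1803  0.017 ] 0.16790964832313837 -8.18318526448343 [ 0.46345091 -0.16538061  0.017     ]
chis [ 0.4113 -0.0714  0.017 ] [ 0.577  -0.0882  0.017 ] 0.1665494821366911 -5.789324294111879 [ 0.47356303 -0.07771273  0.017     ]
red [0.4648 0.0414 0.036 ] [0.5503 0.0429 0.036 ]
flask [ 0.7046 -0.3681  0.    ] can [0.5709 0.5255 0.    ]
```

```bash
python3 -c "
from h import *
A=lambda u,v,z:at('s0',250+u/3.75,230+v/3.75,z)
c=np.array([.589,.3505])
def ang(v): return np.degrees(np.arctan2(v[1],v[0]))
a,b=A(551,367,.094),A(588,364,.094);print('pointer',a,b,ang(b-a),ang(b[:2]-c))
print('dot',A(615,420,.05),ang(A(615,420,.05)[:2]-c))
t1,t2=A(559,440,.074),A(533,331,.09);print(t1,t2,ang(t1[:2]-c),ang(t2[:2]-c))
e=A(531,416,.09),A(588,413,.09);print('tabface edge',e,ang(e[1]-e[0]))
go(.589,.3505,.16)
"
```

```text
pointer [0.584 0.349 0.094] [0.5689 0.3583 0.094 ] 148.37133196989186 158.79077386577714
dot [0.5529 0.3678 0.05  ] 154.39512338958832
[0.5985 0.372  0.074 ] [0.5722 0.3255 0.09  ] 66.16125981682815 -123.90110075035759
tabface edge (array([0.6092, 0.3623, 0.09  ]), array([0.5872, 0.377 , 0.09  ])) 146.24987402692548
shift units [-14.53  -3.19   1.19]
```

```bash
python3 -m crank '[{"claw":-1,"dx":-1,"dy":-0.2},{"claw":-1,"dx":-1,"dy":-0.2},{"claw":-1,"dx":-1,"dy":-0.2},{"claw":-1,"dx":-1,"dy":-0.2},{"claw":-1,"dx":-1,"dy":-0.2},{"claw":-1,"dx":-1,"dy":-0.2},{"claw":-1,"dx":-1,"dy":-0.2},{"claw":-1,"dx":-1,"dy":-0.2}]' 30 && python3 -m crank '[{"claw":-1,"dx":-1,"dy":-0.3},{"claw":-1,"dx":-1,"dy":-0.3},{"claw":-1,"dx":-1,"dy":-0.3},{"claw":-1,"dx":-1,"dy":-0.3},{"claw":-1,"dx":-1,"dy":-0.2},{"claw":-1,"dx":-1,"dy":-0.2},{"claw":-1,"dx":-0.4,"az":1},{"claw":-1}]' && python3 -c "
from h import *
st();print(r.read_state()['joint_positions']);snap('wrist','w1');go(.589,.3505,.16)"
```

```text
invalid input at $[0]: expected keys claw, dx, dy, dz, ax, ay, az
```

```bash
python3 -m crank '[{"claw":-1,"dx":-1,"dy":-0.2,"dz":0,"ax":0,"ay":0,"az":0},{"claw":-1,"dx":-1,"dy":-0.2,"dz":0,"ax":0,"ay":0,"az":0},{"claw":-1,"dx":-1,"dy":-0.2,"dz":0,"ax":0,"ay":0,"az":0},{"claw":-1,"dx":-1,"dy":-0.2,"dz":0,"ax":0,"ay":0,"az":0},{"claw":-1,"dx":-1,"dy":-0.2,"dz":0,"ax":0,"ay":0,"az":0},{"claw":-1,"dx":-1,"dy":-0.2,"dz":0,"ax":0,"ay":0,"az":0},{"claw":-1,"dx":-1,"dy":-0.2,"dz":0,"ax":0,"ay":0,"az":0},{"claw":-1,"dx":-1,"dy":-0.2,"dz":0,"ax":0,"ay":0,"az":0}]' 30 && python3 -m crank '[{"claw":-1,"dx":-1,"dy":-0.3,"dz":0,"ax":0,"ay":0,"az":0},{"claw":-1,"dx":-1,"dy":-0.3,"dz":0,"ax":0,"ay":0,"az":0},{"claw":-1,"dx":-1,"dy":-0.3,"dz":0,"ax":0,"ay":0,"az":0},{"claw":-1,"dx":-1,"dy":-0.3,"dz":0,"ax":0,"ay":0,"az":0},{"claw":-1,"dx":-1,"dy":-0.2,"dz":0,"ax":0,"ay":0,"az":0},{"claw":-1,"dx":-1,"dy":-0.2,"dz":0,"ax":0,"ay":0,"az":0},{"claw":-1,"dx":-0.4,"dy":0,"dz":0,"ax":0,"ay":0,"az":1},{"claw":-1,"dx":0,"dy":0,"dz":0,"ax":0,"ay":0,"az":0}]' && python3 -c "
from h import *
st();print(r.read_state()['joint_positions']);snap('wrist','w1');go(.589,.3505,.16)"
```

```text
time: 0.82
ee_pos: [0.422, 0.4609, 0.196]
eef_rot: [0.172, 0.985, -0.0, -0.0]
ft_force: [0.1, -0.8, 0.2]
width: 0.0871
grip_force: 0.0
time: 1.48
ee_pos: [0.5883, 0.3484, 0.1954]
eef_rot: [0.228, 0.974, -0.001, 0.0]
ft_force: [0.2, -0.5, 0.2]
width: 0.087
grip_force: 0.0
t 1.48 p [0.5883 0.3484 0.1954] x [-0.896  0.444 -0.001] z [ 0.    -0.002 -1.   ] F [ 0.2 -0.5  0.2] w 0.087 g 0.0
[-0.71896314  0.46351321  0.16906282  1.29340403 -0.07446922  1.39161084
  0.55652488]
shift units [-0.08  0.04  1.18]
```

View pics/w1.png

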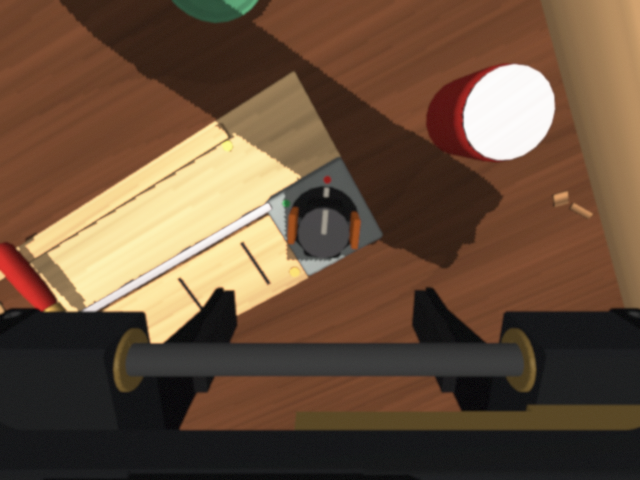

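```bash
python3 -c "
from h import *
f='w1'
def ang(v): return np.degrees(np.arctan2(v[1],v[0]))
print('knob',at(f,323.5,231,.094))
a,b=at(f,323.5,233,.094),at(f,325,211,.094);print('ptr',ang(b-a))
a,b=at(f,293,227,.074),at(f,356,230,.074);print('tabs',a,b,ang(b-a),np.linalg.norm(b-a),(a+b)/2)
c=np.array([.589,.3505]);d=at(f,327,180,.05);print('dot',d,ang(d[:2]-c))
for c in [(340,158),(382,237),(308,277)]: print('hous',at(f,*c,.05))
for c in [(241,243),(269,283),(179,279)]: print('mark',at(f,*c,.05))
"
```

```text
knob [0.5852 0.3495 0.094 ]
ptr 149.8327043896157
tabs [0.5751 0.3247 0.074 ] [0.602  0.3728 0.074 ] 60.78382909754727 0.05511097894249389 [0.58855 0.34875 0.074  ]
dot [0.5547 0.368  0.05  ] 152.96913974015698
hous [0.5424 0.3869 0.05  ]
hous [0.6261 0.391  0.05  ]
hous [0.6314 0.3094 0.05  ]
mark [0.5719 0.2681 0.05  ]
mark [0.62   0.2719 0.05  ]
mark [0.5769 0.1945 0.05  ]
```

```bash
python3 -m crank '[{"claw":-1,"dx":0,"dy":0.03,"dz":1,"ax":0,"ay":0,"az":0},{"claw":-1,"dx":0,"dy":0,"dz":1,"ax":0,"ay":0,"az":0},{"claw":-1,"dx":0,"dy":0,"dz":1,"ax":0,"ay":0,"az":0},{"claw":-1,"dx":0,"dy":0,"dz":1,"ax":0,"ay":0,"az":0},{"claw":-1,"dx":0,"dy":0,"dz":0.17,"ax":0,"ay":0,"az":0},{"claw":-1,"dx":0,"dy":0,"dz":0,"ax":0,"ay":0,"az":0}]' 30 && python3 -m crank '[{"claw":1,"dx":0,"dy":0,"dz":0,"ax":0,"ay":0,"az":0},{"claw":1,"dx":0,"dy":0,"dz":0,"ax":0,"ay":0,"az":0},{"claw":1,"dx":0,"dy":0,"dz":0,"ax":0,"ay":0,"az":0},{"claw":1,"dx":0,"dy":0,"dz":0,"ax":0,"ay":0,"az":0},{"claw":1,"dx":0,"dy":0,"dz":0,"ax":0,"ay":0,"az":0},{"claw":1,"dx":0,"dy":0,"dz":0,"ax":0,"ay":0,"az":0}]' 30; python3 -c "
from h import *
st()"
```

```text
time: 2.03
ee_pos: [0.5834, 0.353, 0.0692]
eef_rot: [0.221, 0.975, -0.001, -0.002]
ft_force: [0.4, -1.3, -0.4]
width: 0.0869
grip_force: 0.0
time: 2.53
ee_pos: [0.586, 0.3528, 0.0717]
eef_rot: [0.223, 0.975, 0.0, 0.0]
ft_force: [-0.3, -0.5, 0.3]
width: 0.055
grip_force: 0.0
t 2.53 p [0.586  0.3528 0.0717] x [-0.901  0.434 -0.   ] z [ 0.001  0.001 -1.   ] F [-0.3 -0.5  0.3] w 0.055 g 0.0
```

```bash
python3 -m crank '[{"claw":1,"dx":-0.11,"dy":-0.07,"dz":0.04,"ax":0,"ay":0,"az":0},{"claw":1,"dx":0,"dy":0,"dz":0,"ax":0,"ay":0,"az":0},{"claw":1,"dx":0,"dy":0,"dz":0,"ax":0,"ay":0,"az":0},{"claw":1,"dx":0,"dy":0,"dz":0,"ax":0,"ay":0,"az":0}]' 30; python3 -c "
from h import *
st();snap('wrist','w2')"
```

```text
time: 2.87
ee_pos: [0.5879, 0.3492, 0.0699]
eef_rot: [0.223, 0.975, -0.0, -0.0]
ft_force: [-0.5, -0.5, -0.1]
width: 0.0282
grip_force: 0.0
t 2.87 p [0.5879 0.3492 0.0699] x [-0.901  0.435  0.   ] z [-0. -0. -1.] F [-0.5 -0.5 -0.1] w 0.0282 g 0.0
```

View pics/w2.png

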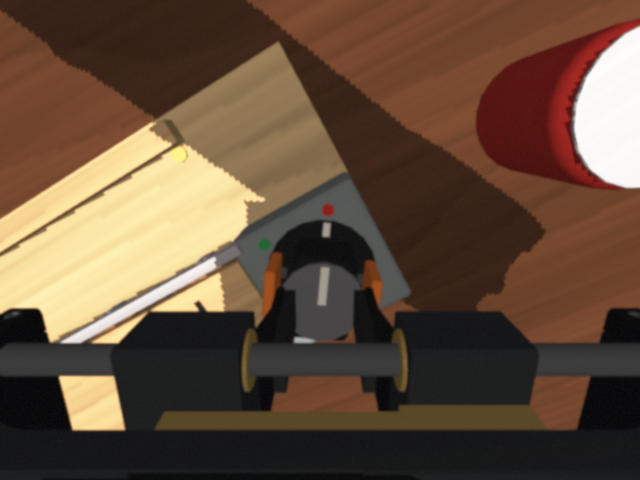

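```bash
python3 -c "
from h import *
f='w2'
d=np.load('pics/w2.npz');print(proj(f,d['p']),'grasp',proj(f,d['p']+[0,0,.008]),'knobtop',at(f,322,300,.094),'dot',at(f,328,210,.05),'cornr',at(f,346,172,.05),at(f,411,293,.05))
print(proj(f,np.array([.588,.3494,.094])))
print('can',at(f,0,0,0), r.read_state()['joint_positions'])
for g in('s0',): print(proj(g,np.array([.588,.3494,.07])))
"
```

```text
[323.6 285.3] grasp [323.6 291.3] knobtop [0.585  0.3497 0.094 ] dot [0.5543 0.3682 0.05  ] cornr [0.5391 0.3866 0.05  ] [0.6241 0.392  0.05  ]
[324.  305.2]
can [0.36   0.2404 0.    ] [-0.71054197  0.54645058  0.15130191  1.44062396 -0.08566231  1.16099785
  0.5744417 ]
[394.1 337.9]
```

The wrist shows the knob at (322,300) with the fingers around it, but the 28 mm width doesn't fit that, so I'll check the side view.

```bash
python3 -c "
from h import *
st();print(np.load('pics/w2.npz')['mtx'][0,0])
snap('side','d2');a=cv2.imread('pics/d2.png');b=cv2.imread('pics/w2.png')
cv2.imwrite('pics/c3.png',np.hstack([cv2.resize(a[270:420,190:340],(400,400),interpolation=2),cv2.resize(b[190:430,200:440],(400,400),interpolation=2)]))"
```

```text
t 2.92 p [0.5878 0.3494 0.0699] x [-0.901  0.435  0.   ] z [-0.  0. -1.] F [-0.3  0.2  0.1] w 0.0247 g 0.0
365.61915115921914
```

View pics/c3.png

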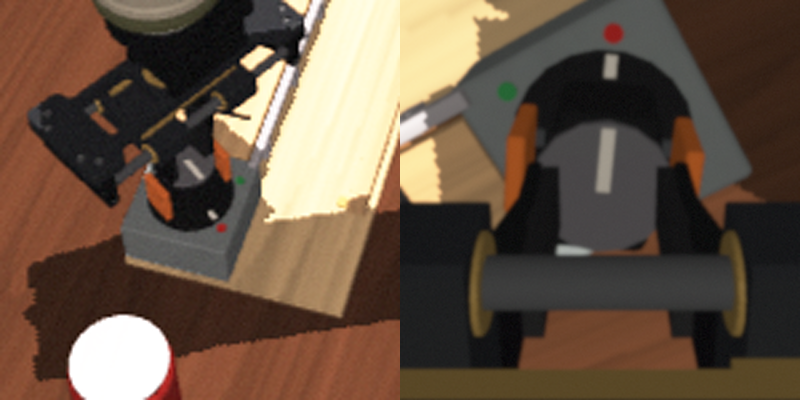

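```bash
python3 -c "
from h import *
print(r.tcp_to_tips)
s=r.read_state();R=Rn.from_quat(s['eef_rot']).as_matrix();p=np.array(s['ee_pos'])
for z in (.011,-.008,-.024,-.035,-.059):
  for y in (-.0125,-.0275,.0125,.0275):
    X=p+R@[0,y,z]; u=proj('d2',X);w=proj('w2',X)
    print(z,y,'c3 side',(u-[190,270])*400/150,'c3 wrist',(w-[200,190])/.6+[400,0])
u=proj('d2',np.array([.588,.3494,.094]));print('knobtop',(u-[190,270])*400/150)
"
```

```text
0.011
0.011 -0.0125 c3 side [200.8 180. ] c3 wrist [571.         145.66666667]
0.011 -0.0275 c3 side [215.73333333 168.26666667] c3 wrist [528.33333333 145.66666667]
0.011 0.0125 c3 side [175.73333333 200.        ] c3 wrist [642.         145.66666667]
0.011 0.0275 c3 side [160.26666667 212.26666667] c3 wrist [684.66666667 145.66666667]
-0.008 -0.0125 c3 side [198.93333333 165.6       ] c3 wrist [567.66666667 168.5       ]
-0.008 -0.0275 c3 side [213.86666667 153.6       ] c3 wrist [521.16666667 168.5       ]
-0.008 0.0125 c3 side [173.33333333 185.86666667] c3 wrist [645.33333333 168.5       ]
-0.008 0.0275 c3 side [157.86666667 198.13333333] c3 wrist [691.83333333 168.5       ]
-0.024 -0.0125 c3 side [197.33333333 153.06666667] c3 wrist [564.5        191.33333333]
-0.024 -0.0275 c3 side [212.53333333 141.33333333] c3 wrist [514.         191.33333333]
-0.024 0.0125 c3 side [171.46666667 173.33333333] c3 wrist [648.5        191.33333333]
-0.024 0.0275 c3 side [155.73333333 185.6       ] c3 wrist [699.         191.33333333]
-0.035 -0.0125 c3 side [196.         144.53333333] c3 wrist [561.83333333 209.5       ]
-0.035 -0.0275 c3 side [211.46666667 132.53333333] c3 wrist [508.16666667 209.5       ]
-0.035 0.0125 c3 side [170.13333333 164.8       ] c3 wrist [651.16666667 209.33333333]
-0.035 0.0275 c3 side [154.13333333 177.06666667] c3 wrist [704.66666667 209.33333333]
-0.059 -0.0125 c3 side [193.33333333 125.06666667] c3 wrist [554.83333333 257.66666667]
-0.059 -0.0275 c3 side [209.06666667 113.06666667] c3 wrist [493.         257.66666667]
-0.059 0.0125 c3 side [166.93333333 145.33333333] c3 wrist [658.         257.66666667]
-0.059 0.0275 c3 side [150.93333333 157.86666667] c3 wrist [719.83333333 257.66666667]
knobtop [184.26666667 163.2       ]
```

The fingertips sit about 27 mm short of the reported TCP: in w1 their gap spans 178 px (236 to 414), a depth of 0.179 m. They closed above the knob. I'll open, go 34 mm lower and pinch again.

```bash
python3 -m crank '[{"claw":-1,"dx":0,"dy":0,"dz":0,"ax":0,"ay":0,"az":0},{"claw":-1,"dx":0,"dy":0,"dz":0,"ax":0,"ay":0,"az":0},{"claw":-1,"dx":0,"dy":0,"dz":0,"ax":0,"ay":0,"az":0},{"claw":-1,"dx":0,"dy":0,"dz":0,"ax":0,"ay":0,"az":0},{"claw":-1,"dx":0,"dy":0,"dz":0,"ax":0,"ay":0,"az":0},{"claw":-1,"dx":0,"dy":0,"dz":0,"ax":0,"ay":0,"az":0},{"claw":-1,"dx":0,"dy":0,"dz":0,"ax":0,"ay":0,"az":0},{"claw":-1,"dx":0,"dy":0,"dz":0,"ax":0,"ay":0,"az":0}]' 30 |tail -3; python3 -m crank '[{"claw":-1,"dx":0,"dy":0,"dz":0.3,"ax":0,"ay":0,"az":0},{"claw":-1,"dx":0,"dy":0,"dz":0.3,"ax":0,"ay":0,"az":0},{"claw":-1,"dx":0,"dy":0,"dz":0.2,"ax":0,"ay":0,"az":0},{"claw":-1,"dx":0,"dy":0,"dz":0.15,"ax":0,"ay":0,"az":0},{"claw":-1,"dx":0,"dy":0,"dz":0.15,"ax":0,"ay":0,"az":0},{"claw":-1,"dx":0,"dy":0,"dz":0,"ax":0,"ay":0,"az":0}]'; python3 -c "
from h import *
st();snap('wrist','w3')"
```

```text
ft_force: [-0.6, 0.6, -0.3]
width: 0.0656
grip_force: 0.0
time: 4.13
ee_pos: [0.5872, 0.349, 0.0355]
eef_rot: [0.223, 0.975, -0.001, -0.001]
ft_force: [0.6, 0.6, -0.4]
width: 0.0867
grip_force: 0.0
t 4.13 p [0.5872 0.349  0.0355] x [-0.901  0.434  0.001] z [-0.002 -0.001 -1.   ] F [ 0.6  0.6 -0.4] w 0.0867 g 0.0
```

View pics/w3.png

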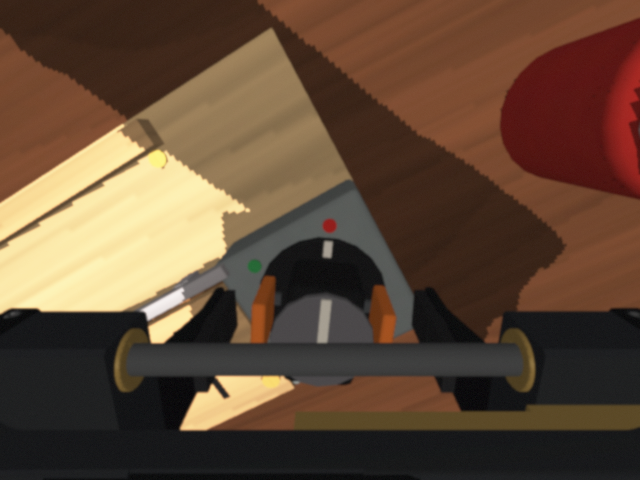

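The fingers now straddle the tabs (263,310) and (382,312). Closing.

```bash
python3 -m crank '[{"claw":1,"dx":0,"dy":0,"dz":0,"ax":0,"ay":0,"az":0},{"claw":1,"dx":0,"dy":0,"dz":0,"ax":0,"ay":0,"az":0},{"claw":1,"dx":0,"dy":0,"dz":0,"ax":0,"ay":0,"az":0},{"claw":1,"dx":0,"dy":0,"dz":0,"ax":0,"ay":0,"az":0},{"claw":1,"dx":0,"dy":0,"dz":0,"ax":0,"ay":0,"az":0},{"claw":1,"dx":0,"dy":0,"dz":0,"ax":0,"ay":0,"az":0},{"claw":1,"dx":0,"dy":0,"dz":0,"ax":0,"ay":0,"az":0},{"claw":1,"dx":0,"dy":0,"dz":0,"ax":0,"ay":0,"az":0}]' 35; python3 -c "
from h import *
st()"
```

```text
time: 4.85
ee_pos: [0.5878, 0.3476, 0.0375]
eef_rot: [0.223, 0.975, -0.001, -0.0]
ft_force: [-3.5, -6.6, 8.6]
width: 0.0475
grip_force: 34.5
t 4.85 p [0.5878 0.3476 0.0375] x [-0.9    0.436 -0.   ] z [-0.001 -0.002 -1.   ] F [-3.5 -6.6  8.6] w 0.0475 g 34.51424398283052
```

```bash
python3 -m crank '[{"claw":1,"dx":0,"dy":-0.03,"dz":0,"ax":0,"ay":0,"az":-0.5},{"claw":1,"dx":0,"dy":0,"dz":0,"ax":0,"ay":0,"az":-1},{"claw":1,"dx":0,"dy":0,"dz":0,"ax":0,"ay":0,"az":-1},{"claw":1,"dx":0,"dy":0,"dz":0,"ax":0,"ay":0,"az":-1},{"claw":1,"dx":0,"dy":0,"dz":0,"ax":0,"ay":0,"az":-1},{"claw":1,"dx":0,"dy":0,"dz":0,"ax":0,"ay":0,"az":-1},{"claw":1,"dx":0,"dy":0,"dz":0,"ax":0,"ay":0,"az":0}]' 35; python3 -c "
from h import *
st();print(r.read_state()['torque'])"
```

```text
time: 5.43
ee_pos: [0.588, 0.3484, 0.0376]
eef_rot: [-0.065, 0.998, 0.0, 0.0]
ft_force: [-0.5, -1.1, 5.8]
width: 0.0483
grip_force: 34.5
t 5.43 p [0.588  0.3484 0.0376] x [-0.991 -0.131 -0.001] z [ 0.001  0.    -1.   ] F [-0.5 -1.1  5.8] w 0.0483 g 34.45818000493091
[-0.55090652  0.13170321  0.10142205]
```

```bash
python3 -m crank '[{"claw":1,"dx":0,"dy":0,"dz":0,"ax":0,"ay":0,"az":-1},{"claw":1,"dx":0,"dy":0,"dz":0,"ax":0,"ay":0,"az":-1},{"claw":1,"dx":0,"dy":0,"dz":0,"ax":0,"ay":0,"az":-1},{"claw":1,"dx":0,"dy":0,"dz":0,"ax":0,"ay":0,"az":-1},{"claw":1,"dx":0,"dy":0,"dz":0,"ax":0,"ay":0,"az":-1},{"claw":1,"dx":0,"dy":0,"dz":0,"ax":0,"ay":0,"az":-1},{"claw":1,"dx":0,"dy":0,"dz":0,"ax":0,"ay":0,"az":-0.2},{"claw":1,"dx":0,"dy":0,"dz":0,"ax":0,"ay":0,"az":0}]' 35; python3 -c "
from h import *
st();print(r.read_state()['torque']);snap('scene','s1')
a=cv2.imread('pics/s1.png');cv2.imwrite('pics/c4.png',cv2.resize(a[230:390,250:460],None,fx=3.75,fy=3.75,interpolation=2))"
```

```text
time: 6.1
ee_pos: [0.5876, 0.3493, 0.0375]
eef_rot: [-0.376, 0.927, 0.001, 0.001]
ft_force: [-1.2, 1.6, 5.2]
width: 0.0482
grip_force: 35.2
t 6.1 p [0.5876 0.3493 0.0375] x [-0.717 -0.697 -0.001] z [ 0.     0.002 -1.   ] F [-1.2  1.6  5.2] w 0.0482 g 35.230809469394444
[ 0.11850259  0.34249734 -0.85407725]
```

View pics/c4.png

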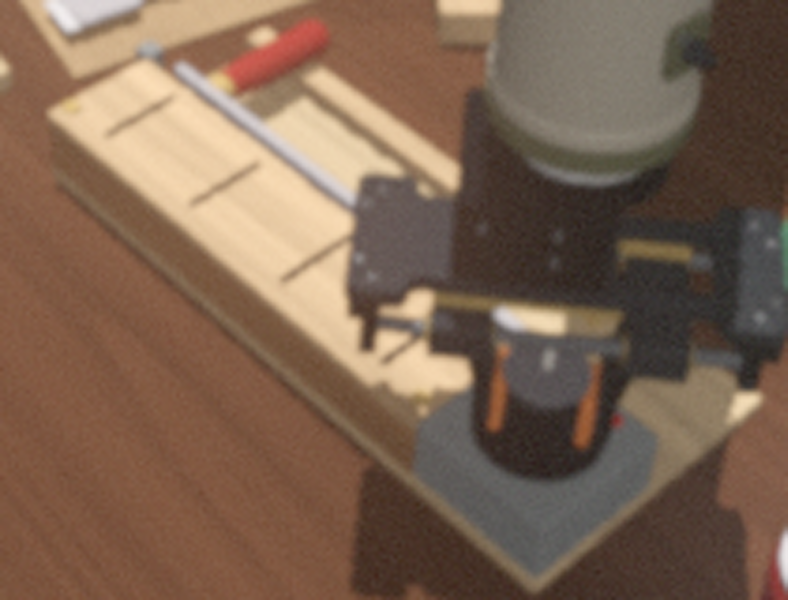

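The bar has shifted and the wrist torque shows the knob at its stop, so it's open. I'll release and move over the red chisel.

```bash
python3 -m crank '[{"claw":-1,"dx":0,"dy":0,"dz":0,"ax":0,"ay":0,"az":0.1},{"claw":-1,"dx":0,"dy":0,"dz":0,"ax":0,"ay":0,"az":0},{"claw":-1,"dx":0,"dy":0,"dz":0,"ax":0,"ay":0,"az":0},{"claw":-1,"dx":0,"dy":0,"dz":0,"ax":0,"ay":0,"az":0},{"claw":-1,"dx":0,"dy":0,"dz":0,"ax":0,"ay":0,"az":0},{"claw":-1,"dx":0,"dy":0,"dz":-1,"ax":0,"ay":0,"az":0},{"claw":-1,"dx":0,"dy":0,"dz":-1,"ax":0,"ay":0,"az":0},{"claw":-1,"dx":0,"dy":0,"dz":-1,"ax":0,"ay":0,"az":0}]' 35|tail -2; python3 -m crank '[{"claw":-1,"dx":0,"dy":0,"dz":0,"ax":0,"ay":0,"az":1},{"claw":-1,"dx":0,"dy":0,"dz":0,"ax":0,"ay":0,"az":1},{"claw":-1,"dx":0,"dy":0,"dz":0,"ax":0,"ay":0,"az":1},{"claw":-1,"dx":0,"dy":0,"dz":0,"ax":0,"ay":0,"az":1},{"claw":-1,"dx":0,"dy":0,"dz":0,"ax":0,"ay":0,"az":1},{"claw":-1,"dx":0,"dy":0,"dz":0,"ax":0,"ay":0,"az":1},{"claw":-1,"dx":0,"dy":0,"dz":0,"ax":0,"ay":0,"az":0.6},{"claw":-1,"dx":0,"dy":0,"dz":0,"ax":0,"ay":0,"az":0}]'|tail -1; python3 -c "
from h import *
st();snap('wrist','w4');go(.524,.0435,.11,183.9);print(r.read_state()['joint_positions'])"
```

```text
width: 0.0854
grip_force: 0.0
grip_force: 0.0
t 7.48 p [0.5871 0.3483 0.1264] x [-0.997 -0.071  0.001] z [-0.001 -0.001 -1.   ] F [-1.1 -1.  -0.1] w 0.0872 g 0.0
shift units [ 2.86 -9.98  0.56] turn units [-0.01 -0.01  0.07]
[-0.62356329  0.49759207  0.02971522  1.38026106 -0.01462483  1.26476221
  1.05304715]
```

```bash
python3 -m crank '[{"claw":-1,"dx":0.29,"dy":-1,"dz":0,"ax":0,"ay":0,"az":0},{"claw":-1,"dx":0.29,"dy":-1,"dz":0,"ax":0,"ay":0,"az":0},{"claw":-1,"dx":0.29,"dy":-1,"dz":0,"ax":0,"ay":0,"az":0},{"claw":-1,"dx":0.29,"dy":-1,"dz":0,"ax":0,"ay":0,"az":0},{"claw":-1,"dx":0.29,"dy":-1,"dz":0,"ax":0,"ay":0,"az":0},{"claw":-1,"dx":0.29,"dy":-1,"dz":0,"ax":0,"ay":0,"az":0},{"claw":-1,"dx":0.29,"dy":-1,"dz":0,"ax":0,"ay":0,"az":0},{"claw":-1,"dx":0.29,"dy":-1,"dz":0,"ax":0,"ay":0,"az":0}]' 35|tail -1; python3 -m crank '[{"claw":-1,"dx":0.29,"dy":-1,"dz":0,"ax":0,"ay":0,"az":0},{"claw":-1,"dx":0.29,"dy":-1,"dz":0,"ax":0,"ay":0,"az":0},{"claw":-1,"dx":0,"dy":0,"dz":0,"ax":0,"ay":0,"az":0},{"claw":-1,"dx":0,"dy":0,"dz":0,"ax":0,"ay":0,"az":0}]'|tail -1; python3 -c "
from h import *
st();snap('wrist','w5');go(.524,.0435,-.003,183.9)"
```

```text
grip_force: 0.0
grip_force: 0.0
t 8.53 p [0.5227 0.041  0.1271] x [-0.997 -0.073 -0.   ] z [ 0. -0. -1.] F [ 0.5  0.5 -0.7] w 0.0871 g 0.0
shift units [-0.04  0.02  4.33] turn units [0.   0.   0.07]
```

View pics/w5.png

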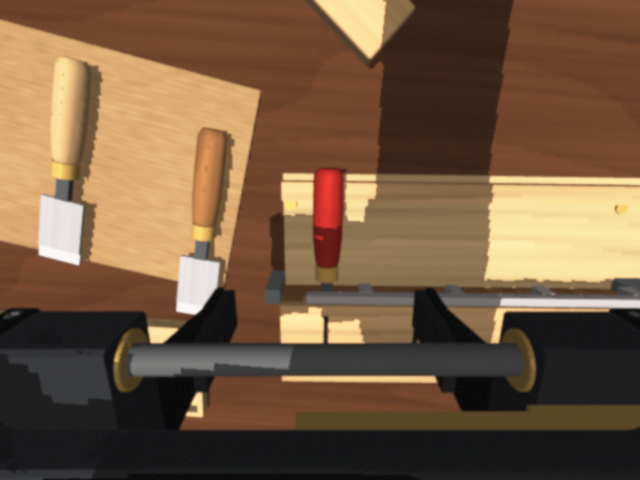

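```bash
python3 -c "
from h import *
f='w5'
print('red',at(f,328.5,169,.034),at(f,327,283,.036))
for e,h in [((195,309),(211,128)),((59,259),(73,58))]:
  a=at(f,*h,.017);b=at(f,*e,.017);print('chis',a,b,np.linalg.norm(b-a),np.degrees(np.arctan2(*(b-a)[1::-1])), a+(b-a)*62/165)
print('knobless: rack front-left base corner',at(f,281,173,.008))
print('mark1',at(f,326,318,.05),'slot mark end')
"
```

```text
red [0.4685 0.0403 0.034 ] [0.5609 0.0461 0.036 ]
chis [ 0.4457 -0.0526  0.017 ] [ 0.6034 -0.0703  0.017 ] 0.15869020133581033 -6.403986602790674 [ 0.50495697 -0.05925091  0.017     ]
chis [ 0.4039 -0.1527  0.017 ] [ 0.5636 -0.186   0.017 ] 0.16313485219290208 -11.778317448323394 [ 0.46390848 -0.16521273  0.017     ]
knobless: rack front-left base corner [0.4773 0.0018 0.008 ]
mark1 [0.5856 0.0471 0.05  ] slot mark end
```

```bash
python3 -m crank '[{"claw":-1,"dx":-0.12,"dy":0.09,"dz":0.9,"ax":0,"ay":0,"az":0},{"claw":-1,"dx":0,"dy":0,"dz":0.9,"ax":0,"ay":0,"az":0},{"claw":-1,"dx":0,"dy":0,"dz":0.9,"ax":0,"ay":0,"az":0},{"claw":-1,"dx":0,"dy":0,"dz":0.7,"ax":0,"ay":0,"az":0},{"claw":-1,"dx":0,"dy":0,"dz":0.5,"ax":0,"ay":0,"az":0},{"claw":-1,"dx":0,"dy":0,"dz":0.4,"ax":0,"ay":0,"az":0},{"claw":-1,"dx":0,"dy":0,"dz":0,"ax":0,"ay":0,"az":0}]' 35; python3 -c "
from h import *
st();go(.526,.044,-.003,183.9)"
```

```text
time: 9.17
ee_pos: [0.5247, 0.047, -0.0045]
eef_rot: [-0.038, 0.999, -0.0, -0.002]
ft_force: [-0.6, -0.5, 0.3]
width: 0.0874
grip_force: 0.0
t 9.17 p [ 0.5247  0.047  -0.0045] x [-0.997 -0.077  0.004] z [-0.004 -0.    -1.   ] F [-0.6 -0.5  0.3] w 0.0874 g 0.0
shift units [-0.04 -0.1  -0.05] turn units [-0.   -0.04  0.08]
```

```bash
python3 -m crank '[{"claw":1,"dx":0,"dy":0,"dz":0,"ax":0,"ay":0,"az":0},{"claw":1,"dx":0,"dy":0,"dz":0,"ax":0,"ay":0,"az":0},{"claw":1,"dx":0,"dy":0,"dz":0,"ax":0,"ay":0,"az":0},{"claw":1,"dx":0,"dy":0,"dz":0,"ax":0,"ay":0,"az":0},{"claw":1,"dx":0,"dy":0,"dz":0,"ax":0,"ay":0,"az":0},{"claw":1,"dx":0,"dy":0,"dz":0,"ax":0,"ay":0,"az":0},{"claw":1,"dx":0,"dy":0,"dz":0,"ax":0,"ay":0,"az":0},{"claw":1,"dx":0,"dy":0,"dz":0,"ax":0,"ay":0,"az":0}]' 35|tail -1;python3 -m crank '[{"claw":1,"dx":0,"dy":0,"dz":0,"ax":0,"ay":0,"az":0},{"claw":1,"dx":0,"dy":0,"dz":0,"ax":0,"ay":0,"az":0},{"claw":1,"dx":0,"dy":0,"dz":0,"ax":0,"ay":0,"az":0},{"claw":1,"dx":0,"dy":0,"dz":0,"ax":0,"ay":0,"az":0}]'; python3 -c "
from h import *
st();snap('wrist','w6')"
```

```text
grip_force: 0.0
time: 10.17
ee_pos: [0.5262, 0.0458, -0.0021]
eef_rot: [-0.037, 0.999, -0.0, -0.0]
ft_force: [-0.1, -0.2, 0.8]
width: 0.0237
grip_force: 34.6
t 10.17 p [ 0.5262  0.0458 -0.0021] x [-0.997 -0.074  0.   ] z [-0. -0. -1.] F [-0.1 -0.2  0.8] w 0.0237 g 34.56757515203208
```

View pics/w6.png

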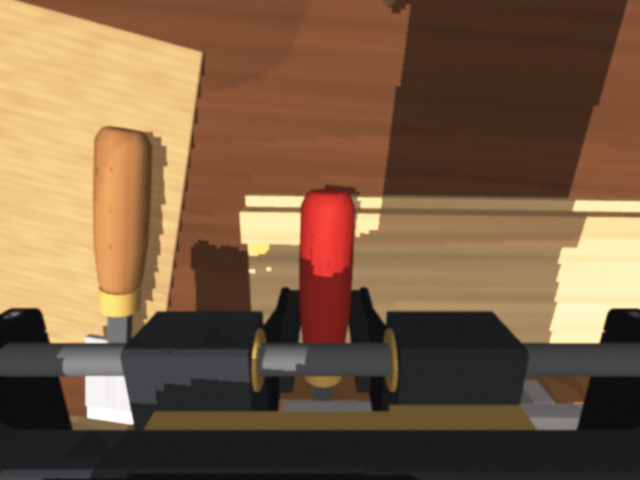

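```bash
python3 -m crank '[{"claw":1,"dx":0.3,"dy":0,"dz":-0.03,"ax":0,"ay":0,"az":0},{"claw":1,"dx":0.5,"dy":0,"dz":-0.03,"ax":0,"ay":0,"az":0},{"claw":1,"dx":0.6,"dy":0,"dz":0,"ax":0,"ay":0,"az":0},{"claw":1,"dx":0.6,"dy":0,"dz":0,"ax":0,"ay":0,"az":0},{"claw":1,"dx":0.6,"dy":0,"dz":0,"ax":0,"ay":0,"az":0},{"claw":1,"dx":0.2,"dy":0,"dz":-0.3,"ax":0,"ay":0,"az":0},{"claw":1,"dx":0,"dy":0,"dz":-0.7,"ax":0,"ay":0,"az":0},{"claw":1,"dx":0,"dy":0,"dz":-1,"ax":0,"ay":0,"az":0}]' 45; python3 -m crank '[{"claw":1,"dx":0,"dy":0,"dz":-0.9,"ax":0,"ay":0,"az":0},{"claw":1,"dx":0,"dy":0,"dz":0,"ax":0,"ay":0,"az":0}]';python3 -c "
from h import *
st();snap('wrist','w7');go(.677,-.170,.09,90);go(.677,-.170,.09,270);print(r.read_state()['joint_positions'])"
```

```text
time: 10.88
ee_pos: [0.4394, 0.0392, 0.0585]
eef_rot: [-0.037, 0.999, -0.0, -0.002]
ft_force: [1.1, -0.1, -0.6]
width: 0.0237
grip_force: 44.5
time: 11.05
ee_pos: [0.4447, 0.0402, 0.0913]
eef_rot: [-0.037, 0.999, 0.001, 0.003]
ft_force: [1.7, 0.5, -1.4]
width: 0.024
grip_force: 44.5
t 11.05 p [0.4447 0.0402 0.0913] x [-0.997 -0.074 -0.007] z [ 0.007  0.002 -1.   ] F [ 1.7  0.5 -1.4] w 0.024 g 44.507764829322696
shift units [-7.24 -7.56 -0.01] turn units [ 0.04  0.03 15.71]
shift units [-7.24 -7.56 -0.01] turn units [ -0.03   0.04 -14.29]
[-0.32387639  0.02497055  0.13365877  2.05694599 -0.00444005  1.05514078
  1.45686809]
```

View pics/w7.png

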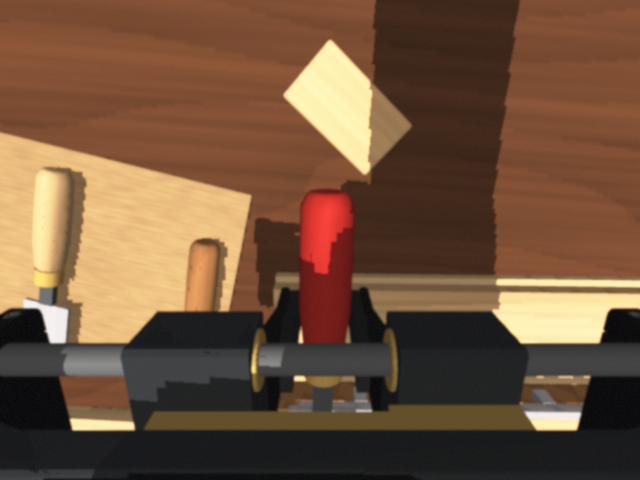

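```bash
python3 -m crank '[{"claw":1,"dx":-0.9,"dy":-0.86,"dz":0,"ax":0,"ay":0,"az":0},{"claw":1,"dx":-0.9,"dy":-0.86,"dz":0,"ax":0,"ay":0,"az":0},{"claw":1,"dx":-0.9,"dy":-0.86,"dz":0,"ax":0,"ay":0,"az":0},{"claw":1,"dx":-0.9,"dy":-0.86,"dz":0,"ax":0,"ay":0,"az":0},{"claw":1,"dx":-0.9,"dy":-0.86,"dz":0,"ax":0,"ay":0,"az":0},{"claw":1,"dx":-0.9,"dy":-0.86,"dz":0,"ax":0,"ay":0,"az":0},{"claw":1,"dx":-0.9,"dy":-0.86,"dz":0,"ax":0,"ay":0,"az":0},{"claw":1,"dx":-0.9,"dy":-0.86,"dz":0,"ax":0,"ay":0,"az":0}]' 45|tail -2; python3 -m crank '[{"claw":1,"dx":0,"dy":0,"dz":0,"ax":0,"ay":0,"az":1},{"claw":1,"dx":0,"dy":0,"dz":0,"ax":0,"ay":0,"az":1},{"claw":1,"dx":0,"dy":0,"dz":0,"ax":0,"ay":0,"az":1},{"claw":1,"dx":0,"dy":0,"dz":0,"ax":0,"ay":0,"az":1},{"claw":1,"dx":0,"dy":0,"dz":0,"ax":0,"ay":0,"az":1},{"claw":1,"dx":0,"dy":0,"dz":0,"ax":0,"ay":0,"az":1},{"claw":1,"dx":0,"dy":0,"dz":0,"ax":0,"ay":0,"az":1},{"claw":1,"dx":0,"dy":0,"dz":0,"ax":0,"ay":0,"az":1}]' |tail -2; python3 -m crank '[{"claw":1,"dx":0,"dy":0,"dz":0,"ax":0,"ay":0,"az":1},{"claw":1,"dx":0,"dy":0,"dz":0,"ax":0,"ay":0,"az":1},{"claw":1,"dx":0,"dy":0,"dz":0,"ax":0,"ay":0,"az":1},{"claw":1,"dx":0,"dy":0,"dz":0,"ax":0,"ay":0,"az":1},{"claw":1,"dx":0,"dy":0,"dz":0,"ax":0,"ay":0,"az":1},{"claw":1,"dx":0,"dy":0,"dz":0,"ax":0,"ay":0,"az":1},{"claw":1,"dx":0,"dy":0,"dz":0,"ax":0,"ay":0,"az":1},{"claw":1,"dx":0,"dy":0,"dz":0,"ax":0,"ay":0,"az":0.7}]' |tail -2;python3 -m crank '[{"claw":1,"dx":0,"dy":0,"dz":0,"ax":0,"ay":0,"az":0},{"claw":1,"dx":0,"dy":0,"dz":0,"ax":0,"ay":0,"az":0}]' |tail -2; python3 -c "
from h import *
st();snap('wrist','w8');go(.677,-.1485,-.018,89.5);print(r.read_state()['joint_positions'])"
```

```text
width: 0.0241
grip_force: 44.5
width: 0.0237
grip_force: 44.5
width: 0.0237
grip_force: 44.5
width: 0.0239
grip_force: 44.5
t 13.27 p [ 0.6723 -0.1499  0.0853] x [-0.003  1.     0.   ] z [-0.002  0.    -1.   ] F [-0.9 -0.3 -1.8] w 0.0239 g 44.50814947485924
shift units [0.05 0.16 3.45] turn units [-0.01 -0.    0.12]
[-0.25414909  0.60575257  0.59786955  1.42750165 -0.34845177  1.21640812
  0.38557294]
```

View pics/w8.png

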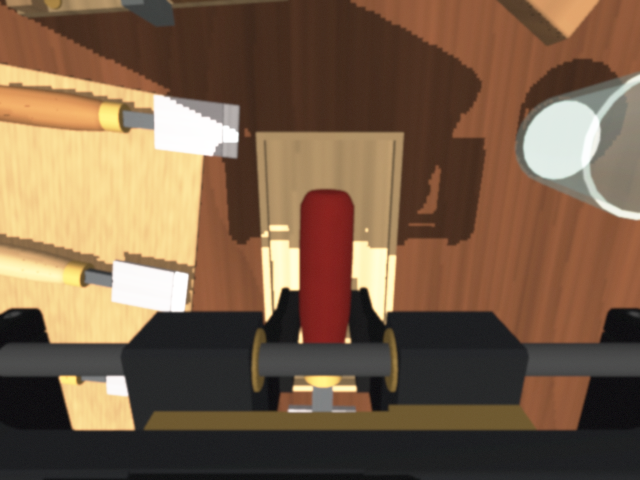

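```bash
python3 -c "
from h import *
f='w8'
print(at(f,257,132,.015),at(f,403,132,.015),at(f,270,320,.015),at(f,390,320,.015),'glass',at(f,560,140,0),at(f,520,140,.0))
for c in [((232,130),(0,105)),((182,290),(0,258))]:
  print('chis edge',at(f,*c[0],.017),at(f,*c[1],.017))
"
python3 -m crank '[{"claw":1,"dx":0.02,"dy":0.14,"dz":0.7,"ax":0,"ay":0,"az":0.1},{"claw":1,"dx":0,"dy":0,"dz":0.7,"ax":0,"ay":0,"az":0},{"claw":1,"dx":0,"dy":0,"dz":0.7,"ax":0,"ay":0,"az":0},{"claw":1,"dx":0,"dy":0,"dz":0.3,"ax":0,"ay":0,"az":0},{"claw":1,"dx":0,"dy":0,"dz":0,"ax":0,"ay":0,"az":0},{"claw":1,"dx":0,"dy":0,"dz":0,"ax":0,"ay":0,"az":0}]';python3 -c "
from h import *
st();go(.677,-.1485,-.018,89.5)"
```

```text
[ 0.6273 -0.0683  0.015 ] [ 0.7257 -0.068   0.015 ] [ 0.6302 -0.2105  0.015 ] [ 0.7252 -0.2101  0.015 ] glass [ 0.8417 -0.0732  0.    ] [ 0.813  -0.0733  0.    ]
chis edge [ 0.611  -0.0671  0.017 ] [ 0.4601 -0.052   0.017 ]
chis edge [ 0.5643 -0.1839  0.017 ] [ 0.4318 -0.1585  0.017 ]
time: 13.82
ee_pos: [0.6773, -0.1497, 0.0149]
eef_rot: [0.71, 0.704, -0.0, -0.0]
ft_force: [0.8, -0.3, -1.3]
width: 0.0237
grip_force: 44.5
t 13.82 p [ 0.6773 -0.1497  0.0149] x [0.009 1.    0.   ] z [-0.  0. -1.] F [ 0.8 -0.3 -1.3] w 0.0237 g 44.50764385052025
shift units [ 0.04 -0.01  1.1 ] turn units [-0. -0. -0.]
```

```bash
python3 -m crank '[{"claw":1,"dx":0,"dy":0,"dz":0.5,"ax":0,"ay":0,"az":0},{"claw":1,"dx":0,"dy":0,"dz":0.3,"ax":0,"ay":0,"az":0},{"claw":1,"dx":0,"dy":0,"dz":0.2,"ax":0,"ay":0,"az":0},{"claw":1,"dx":0,"dy":0,"dz":0.05,"ax":0,"ay":0,"az":0},{"claw":1,"dx":0,"dy":0,"dz":0,"ax":0,"ay":0,"az":0},{"claw":1,"dx":0,"dy":0,"dz":0,"ax":0,"ay":0,"az":0}]';python3 -c "
from h import *
st()"
```

```text
time: 14.32
ee_pos: [0.6775, -0.1497, -0.0166]
eef_rot: [0.711, 0.704, 0.0, 0.0]
ft_force: [0.0, -0.1, -1.7]
width: 0.0236
grip_force: 44.5
t 14.32 p [ 0.6775 -0.1497 -0.0166] x [ 0.01  1.   -0.  ] z [ 0. -0. -1.] F [ 0.  -0.1 -1.7] w 0.0236 g 44.50779422186315
```

```bash
python3 -m crank '[{"claw":1,"dx":0,"dy":0,"dz":0.06,"ax":0,"ay":0,"az":0},{"claw":1,"dx":0,"dy":0,"dz":0,"ax":0,"ay":0,"az":0},{"claw":0.1,"dx":0,"dy":0,"dz":0,"ax":0,"ay":0,"az":0},{"claw":0.1,"dx":0,"dy":0,"dz":0,"ax":0,"ay":0,"az":0},{"claw":0.1,"dx":0,"dy":0,"dz":0,"ax":0,"ay":0,"az":0},{"claw":0.1,"dx":0,"dy":0,"dz":0,"ax":0,"ay":0,"az":0}]' ;python3 -m crank '[{"claw":0.1,"dx":0,"dy":0,"dz":-0.5,"ax":0,"ay":0,"az":0},{"claw":0.1,"dx":0,"dy":0,"dz":-1,"ax":0,"ay":0,"az":0},{"claw":-1,"dx":0,"dy":0,"dz":-1,"ax":0,"ay":0,"az":0},{"claw":-1,"dx":0,"dy":0,"dz":-1,"ax":0,"ay":0,"az":0},{"claw":-1,"dx":0,"dy":0,"dz":-1,"ax":0,"ay":0,"az":0},{"claw":-1,"dx":0,"dy":0,"dz":0,"ax":0,"ay":0,"az":0}]';python3 -c "
from h import *
st();snap('scene','s2');snap('wrist','w9')
a=cv2.imread('pics/s2.png');b=cv2.imread('pics/w9.png')
cv2.imwrite('pics/c5.png',np.hstack([cv2.resize(a[150:300,160:310],(400,400)),cv2.resize(b[:,120:600],(400,400))]))"
```

```text
time: 14.82
ee_pos: [0.6776, -0.1496, -0.0183]
eef_rot: [0.711, 0.704, 0.0, 0.0]
ft_force: [0.0, -0.1, 1.2]
width: 0.0375
grip_force: 0.0
time: 15.32
ee_pos: [0.6805, -0.1509, 0.1248]
eef_rot: [0.711, 0.704, 0.003, 0.004]
ft_force: [0.2, -0.6, -0.6]
width: 0.0577
grip_force: 0.0
t 15.32 p [ 0.6805 -0.1509  0.1248] x [ 0.01   1.    -0.001] z [ 0.01  -0.002 -1.   ] F [ 0.2 -0.6 -0.6] w 0.0577 g 0.0
```

View pics/c5.png

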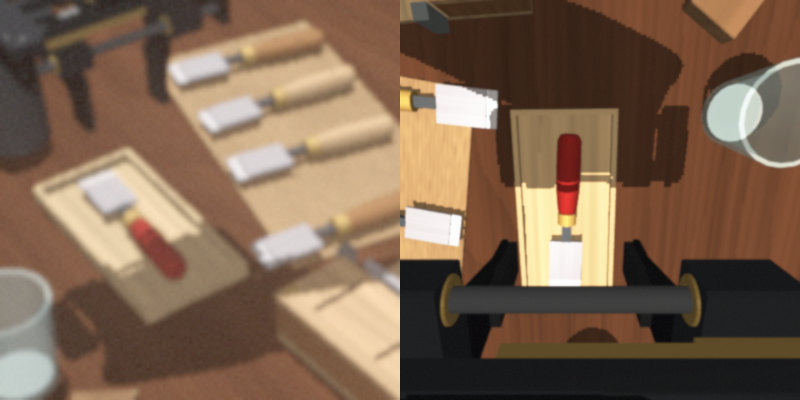

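The blunt chisel lies flat in the tray. That uses up my 14 viewed pictures, so from here I'll measure with image code, locating the blades in the scene image.

```bash
cat > bl.py <<'E'
from h import *
def blades(f,cam,zt=.017,xr=(.45,.66),yr=(-.42,.0)):
    a=cv2.imread(f'pics/{f}.png');h=cv2.cvtColor(a,cv2.COLOR_BGR2HSV)
    m=((h[:,:,1]<50)&(h[:,:,2]>140)).astype(np.uint8)
    m=cv2.morphologyEx(m,cv2.MORPH_OPEN,np.ones((3,3)))
    for c in cv2.findContours(m,cv2.RETR_EXTERNAL,cv2.CHAIN_APPROX_NONE)[0]:
        if cv2.contourArea(c)<80: continue
        P=np.array([at(f,u,v,zt)[:2] for u,v in c[:,0]],np.float32)
        (cx,cy),(w,l),_=cv2.minAreaRect(P*1000); 
        if not(xr[0]<cx/1000<xr[1] and yr[0]<cy/1000<yr[1]): continue
        b=cv2.boxPoints(cv2.minAreaRect(P*1000));e=[b[1]-b[0],b[2]-b[1]];e=max(e,key=np.linalg.norm)
        if e[0]<0:e=-e
        a=np.arctan2(e[1],e[0]);L=max(w,l)
        print(f,'blade',round(cx),round(cy),'size',round(min(w,l),1),round(L,1),'yaw',round(np.degrees(a),1),'grip',np.round([cx/1000-.0755*np.cos(a),cy/1000-.0755*np.sin(a)],4))
E
python3 -c "
from bl import *
blades('s2','scene');blades('s0','scene');blades('w8','wrist');blades('w9','wrist')"
```

```text
s2 blade 585 -66 size 40.9 60.2 yaw -9.8 grip [ 0.5111 -0.0526]
s2 blade 538 -182 size 43.4 62.5 yaw -12.2 grip [ 0.4646 -0.1658]
s2 blade 519 -266 size 42.7 62.8 yaw -6.5 grip [ 0.4436 -0.2579]
s2 blade 500 -356 size 44.9 61.3 yaw -11.2 grip [ 0.4255 -0.3408]
s0 blade 547 -90 size 40.7 63.2 yaw -5.7 grip [ 0.472 -0.082]
s0 blade 538 -182 size 41.8 63.0 yaw -8.0 grip [ 0.4635 -0.172 ]
s0 blade 519 -266 size 42.7 62.8 yaw -6.5 grip [ 0.4436 -0.258 ]
s0 blade 500 -356 size 44.9 61.3 yaw -11.2 grip [ 0.4255 -0.3408]
w8 blade 499 -271 size 17.6 20.1 yaw -90.0 grip [ 0.4989 -0.1955]
w8 blade 539 -182 size 36.5 57.2 yaw -10.8 grip [ 0.4652 -0.168 ]
w8 blade 650 -166 size 5.9 31.3 yaw 90.0 grip [ 0.6498 -0.2417]
w8 blade 638 -164 size 7.1 38.4 yaw 89.8 grip [ 0.6381 -0.2399]
w8 blade 587 -65 size 34.6 56.8 yaw -7.2 grip [ 0.5122 -0.0561]
w9 blade 540 -182 size 35.7 56.8 yaw -10.5 grip [ 0.4655 -0.1683]
w9 blade 587 -65 size 34.7 55.7 yaw -7.0 grip [ 0.5119 -0.056 ]
```

```bash
python3 -m crank '[{"claw":-1,"dx":0,"dy":0,"dz":0,"ax":0,"ay":0,"az":-1},{"claw":-1,"dx":0,"dy":0,"dz":0,"ax":0,"ay":0,"az":-1},{"claw":-1,"dx":0,"dy":0,"dz":0,"ax":0,"ay":0,"az":-1},{"claw":-1,"dx":0,"dy":0,"dz":0,"ax":0,"ay":0,"az":-1},{"claw":-1,"dx":0,"dy":0,"dz":0,"ax":0,"ay":0,"az":-1},{"claw":-1,"dx":0,"dy":0,"dz":0,"ax":0,"ay":0,"az":-1},{"claw":-1,"dx":0,"dy":0,"dz":0,"ax":0,"ay":0,"az":-1},{"claw":-1,"dx":0,"dy":0,"dz":0,"ax":0,"ay":0,"az":-1}]' |tail -1; python3 -m crank '[{"claw":-1,"dx":0,"dy":0,"dz":0,"ax":0,"ay":0,"az":-1},{"claw":-1,"dx":0,"dy":0,"dz":0,"ax":0,"ay":0,"az":-1},{"claw":-1,"dx":0,"dy":0,"dz":0,"ax":0,"ay":0,"az":-1},{"claw":-1,"dx":0,"dy":0,"dz":0,"ax":0,"ay":0,"az":-1},{"claw":-1,"dx":0,"dy":0,"dz":0,"ax":0,"ay":0,"az":-1},{"claw":-1,"dx":0,"dy":0,"dz":0,"ax":0,"ay":0,"az":-1},{"claw":-1,"dx":0,"dy":0,"dz":0,"ax":0,"ay":0,"az":0},{"claw":-1,"dx":0,"dy":0,"dz":0,"ax":0,"ay":0,"az":0}]' |tail -1;python3 -c "
from bl import *
st();snap('wrist','w10');blades('w10','wrist');go(.51,-.057,.03,173.5)"
```

```text
grip_force: 0.0
grip_force: 0.0
t 16.75 p [ 0.6768 -0.1495  0.1157] x [-0.993  0.117  0.001] z [-0.001  0.    -1.   ] F [ 0.3 -0.4  0.8] w 0.0874 g 0.0
w10 blade 587 -67 size 32.9 55.6 yaw -6.6 grip [ 0.5115 -0.0584]
w10 blade 539 -182 size 35.0 56.4 yaw -11.5 grip [ 0.4646 -0.1673]
w10 blade 521 -266 size 35.3 51.2 yaw -6.7 grip [ 0.4462 -0.2576]
w10 blade 508 -346 size 20.1 46.4 yaw -21.0 grip [ 0.4377 -0.3192]
shift units [5.89 2.4  2.87] turn units [ 0.   -0.01 -0.05]
```

```bash
python3 -m crank '[{"claw":-1,"dx":0.98,"dy":0.4,"dz":0,"ax":0,"ay":0,"az":0},{"claw":-1,"dx":0.98,"dy":0.4,"dz":0,"ax":0,"ay":0,"az":0},{"claw":-1,"dx":0.98,"dy":0.4,"dz":0,"ax":0,"ay":0,"az":0},{"claw":-1,"dx":0.98,"dy":0.4,"dz":0.3,"ax":0,"ay":0,"az":0},{"claw":-1,"dx":0.98,"dy":0.4,"dz":0.6,"ax":0,"ay":0,"az":0},{"claw":-1,"dx":0.95,"dy":0.38,"dz":0.7,"ax":0,"ay":0,"az":0},{"claw":-1,"dx":0,"dy":0,"dz":0.8,"ax":0,"ay":0,"az":0},{"claw":-1,"dx":0,"dy":0,"dz":0,"ax":0,"ay":0,"az":0}]' |tail -1; python3 -m crank '[{"claw":-1,"dx":0,"dy":0,"dz":0,"ax":0,"ay":0,"az":0},{"claw":-1,"dx":0,"dy":0,"dz":0,"ax":0,"ay":0,"az":0}]' |tail -1;python3 -c "
from bl import *
st();go(.5115,-.0575,-.019,173.4)"
```

```text
grip_force: 0.0
grip_force: 0.0
t 17.63 p [ 0.5126 -0.0592  0.0457] x [-0.993  0.116 -0.002] z [ 0.002 -0.    -1.   ] F [-0.4  0.7  0.2] w 0.0872 g 0.0
shift units [0.05 0.05 2.16] turn units [-0.    0.02 -0.01]
```

```bash
python3 -m crank '[{"claw":-1,"dx":0.05,"dy":0.05,"dz":0.8,"ax":0,"ay":0,"az":0},{"claw":-1,"dx":0,"dy":0,"dz":0.6,"ax":0,"ay":0,"az":0},{"claw":-1,"dx":0,"dy":0,"dz":0.4,"ax":0,"ay":0,"az":0},{"claw":-1,"dx":0,"dy":0,"dz":0.35,"ax":0,"ay":0,"az":0},{"claw":-1,"dx":0,"dy":0,"dz":0,"ax":0,"ay":0,"az":0},{"claw":1,"dx":0,"dy":0,"dz":0,"ax":0,"ay":0,"az":0},{"claw":1,"dx":0,"dy":0,"dz":0,"ax":0,"ay":0,"az":0},{"claw":1,"dx":0,"dy":0,"dz":0,"ax":0,"ay":0,"az":0}]' 45; python3 -m crank '[{"claw":1,"dx":0,"dy":0,"dz":0,"ax":0,"ay":0,"az":0},{"claw":1,"dx":0,"dy":0,"dz":0,"ax":0,"ay":0,"az":0},{"claw":1,"dx":0,"dy":0,"dz":0,"ax":0,"ay":0,"az":0},{"claw":1,"dx":0,"dy":0,"dz":0,"ax":0,"ay":0,"az":0},{"claw":1,"dx":0,"dy":0,"dz":0,"ax":0,"ay":0,"az":0},{"claw":1,"dx":0,"dy":0,"dz":0,"ax":0,"ay":0,"az":0},{"claw":1,"dx":0,"dy":0,"dz":0,"ax":0,"ay":0,"az":0},{"claw":1,"dx":0,"dy":0,"dz":0,"ax":0,"ay":0,"az":0}]';python3 -c "
from bl import *
st()"
```

```text
time: 18.3
ee_pos: [0.5109, -0.0571, -0.019]
eef_rot: [0.057, 0.998, 0.0, 0.001]
ft_force: [-0.3, -0.6, 0.2]
width: 0.0742
grip_force: 0.0
time: 18.97
ee_pos: [0.5099, -0.0569, -0.0201]
eef_rot: [0.057, 0.998, 0.0, -0.0]
ft_force: [-0.1, 0.4, 0.1]
width: 0.0234
grip_force: 45.0
t 18.97 p [ 0.5099 -0.0569 -0.0201] x [-0.993  0.114  0.   ] z [-0.  0. -1.] F [-0.1  0.4  0.1] w 0.0234 g 44.998653531074524
```

```bash
python3 -m crank '[{"claw":1,"dx":0,"dy":0,"dz":-1,"ax":0,"ay":0,"az":0},{"claw":1,"dx":0,"dy":0,"dz":-1,"ax":0,"ay":0,"az":0},{"claw":1,"dx":0,"dy":0,"dz":-1,"ax":0,"ay":0,"az":0},{"claw":1,"dx":0.7,"dy":0,"dz":0,"ax":0,"ay":0,"az":-0.9},{"claw":1,"dx":0.7,"dy":0,"dz":0,"ax":0,"ay":0,"az":-0.85},{"claw":1,"dx":0.7,"dy":0,"dz":0,"ax":0,"ay":0,"az":0},{"claw":1,"dx":0,"dy":0,"dz":0,"ax":0,"ay":0,"az":0},{"claw":1,"dx":0,"dy":0,"dz":0,"ax":0,"ay":0,"az":0}]' |tail -2;python3 -c "
from bl import *
st();go(.4468,.0391,.0025,183.9)"
```

```text
width: 0.0238
grip_force: 45.0
t 19.63 p [ 0.4463 -0.0556  0.0699] x [-0.998 -0.068 -0.   ] z [-0.     0.001 -1.   ] F [-0.   0.3 -1.7] w 0.0238 g 44.99822795391083
shift units [-0.23  3.15  2.25] turn units [0. 0. 0.]
```

```bash
python3 -m crank '[{"claw":1,"dx":0,"dy":0.8,"dz":0,"ax":0,"ay":0,"az":0},{"claw":1,"dx":0,"dy":0.8,"dz":0,"ax":0,"ay":0,"az":0},{"claw":1,"dx":0,"dy":0.8,"dz":0.2,"ax":0,"ay":0,"az":0},{"claw":1,"dx":0,"dy":0.73,"dz":0.5,"ax":0,"ay":0,"az":0},{"claw":1,"dx":0,"dy":0,"dz":0.7,"ax":0,"ay":0,"az":0},{"claw":1,"dx":0,"dy":0,"dz":0.6,"ax":0,"ay":0,"az":0},{"claw":1,"dx":0,"dy":0,"dz":0.25,"ax":0,"ay":0,"az":0},{"claw":1,"dx":0,"dy":0,"dz":0,"ax":0,"ay":0,"az":0}]' |tail -2;python3 -m crank '[{"claw":1,"dx":0,"dy":0,"dz":0,"ax":0,"ay":0,"az":0},{"claw":1,"dx":0,"dy":0,"dz":0,"ax":0,"ay":0,"az":0}]' |tail -2;python3 -c "
from bl import *
st();go(.5266,.0445,.0025,183.9)
# red bbox sanity: grip height of handle in wrist view
snap('wrist','w11')"
```

```text
width: 0.0239
grip_force: 45.0
width: 0.0234
grip_force: 45.0
t 20.47 p [0.4416 0.0381 0.0033] x [-0.998 -0.068 -0.001] z [ 0.001  0.    -1.   ] F [-0.3  0.1 -1.6] w 0.0234 g 44.998292326927185
shift units [-2.84  0.02  0.03] turn units [0.   0.01 0.  ]
```

```bash
python3 -m crank '[{"claw":1,"dx":-0.3,"dy":0.02,"dz":0.02,"ax":0,"ay":0,"az":0},{"claw":1,"dx":-0.3,"dy":0,"dz":0,"ax":0,"ay":0,"az":0},{"claw":1,"dx":-0.3,"dy":0,"dz":0,"ax":0,"ay":0,"az":0},{"claw":1,"dx":-0.3,"dy":0,"dz":0,"ax":0,"ay":0,"az":0},{"claw":1,"dx":0,"dy":0,"dz":0,"ax":0,"ay":0,"az":0},{"claw":1,"dx":0,"dy":0,"dz":0,"ax":0,"ay":0,"az":0}]' ;python3 -c "
from bl import *
st();go(.5266,.0445,.0025,183.9)"
```

```text
time: 21.02
ee_pos: [0.4769, 0.0411, 0.0017]
eef_rot: [-0.034, 0.999, -0.0, -0.0]
ft_force: [0.1, 0.7, -1.6]
width: 0.0238
grip_force: 45.0
t 21.02 p [0.4769 0.0411 0.0017] x [-0.998 -0.069  0.   ] z [-0. -0. -1.] F [ 0.1  0.7 -1.6] w 0.0238 g 44.99816536903381
shift units [-1.66 -0.   -0.03] turn units [-0.   -0.    0.01]
```

```bash
python3 -m crank '[{"claw":1,"dx":-0.4,"dy":0,"dz":-0.02,"ax":0,"ay":0,"az":0},{"claw":1,"dx":-0.4,"dy":0,"dz":0,"ax":0,"ay":0,"az":0},{"claw":1,"dx":-0.4,"dy":0,"dz":0,"ax":0,"ay":0,"az":0},{"claw":1,"dx":-0.2,"dy":0,"dz":0,"ax":0,"ay":0,"az":0},{"claw":1,"dx":-0.1,"dy":0,"dz":0,"ax":0,"ay":0,"az":0},{"claw":1,"dx":0,"dy":0,"dz":0,"ax":0,"ay":0,"az":0},{"claw":1,"dx":0,"dy":0,"dz":0,"ax":0,"ay":0,"az":0}]' ;python3 -c "
from bl import *
st();go(.5266,.0445,.0025,183.9)"
```

```text
time: 21.6
ee_pos: [0.5206, 0.0442, 0.0022]
eef_rot: [-0.034, 0.999, -0.0, -0.0]
ft_force: [0.3, -0.5, -1.9]
width: 0.0237
grip_force: 45.0
t 21.6 p [0.5206 0.0442 0.0022] x [-0.998 -0.069  0.001] z [-0.001 -0.    -1.   ] F [ 0.3 -0.5 -1.9] w 0.0237 g 44.99811887741089
shift units [-0.2  -0.   -0.01] turn units [ 0.   -0.01  0.01]
```

```bash
python3 -m crank '[{"claw":1,"dx":-0.1,"dy":0,"dz":0.06,"ax":0,"ay":0,"az":0},{"claw":1,"dx":-0.1,"dy":0,"dz":0,"ax":0,"ay":0,"az":0},{"claw":1,"dx":-0.06,"dy":0,"dz":0,"ax":0,"ay":0,"az":0},{"claw":1,"dx":0,"dy":0,"dz":0,"ax":0,"ay":0,"az":0},{"claw":1,"dx":0,"dy":0,"dz":0,"ax":0,"ay":0,"az":0}]' ;python3 -c "
from bl import *
st()"
```

```text
time: 22.02
ee_pos: [0.5292, 0.0448, 0.0006]
eef_rot: [-0.034, 0.999, 0.0, -0.0]
ft_force: [0.3, -0.4, -2.6]
width: 0.0235
grip_force: 45.0
t 22.02 p [0.5292 0.0448 0.0006] x [-0.998 -0.069  0.   ] z [-0.  0. -1.] F [ 0.3 -0.4 -2.6] w 0.0235 g 44.99828517436981
```

```bash
python3 -m crank '[{"claw":1,"dx":-0.06,"dy":0,"dz":0,"ax":0,"ay":0,"az":0},{"claw":1,"dx":-0.06,"dy":0,"dz":0,"ax":0,"ay":0,"az":0},{"claw":1,"dx":0,"dy":0,"dz":0,"ax":0,"ay":0,"az":0},{"claw":1,"dx":0,"dy":0,"dz":0,"ax":0,"ay":0,"az":0}]'|sed -n 2,4p; python3 -m crank '[{"claw":1,"dx":-0.06,"dy":0,"dz":0,"ax":0,"ay":0,"az":0},{"claw":1,"dx":0,"dy":0,"dz":0,"ax":0,"ay":0,"az":0}]'|sed -n 2,4p
```

```text
ee_pos: [0.5303, 0.045, -0.0]
eef_rot: [-0.034, 0.999, -0.0, -0.003]
ft_force: [-9.4, -0.3, 3.6]
ee_pos: [0.5302, 0.045, -0.0003]
eef_rot: [-0.034, 0.999, -0.0, -0.005]
ft_force: [-19.1, 0.1, 11.2]
```

```bash
python3 -m crank '[{"claw":1,"dx":0.09,"dy":0,"dz":0,"ax":0,"ay":0,"az":0},{"claw":1,"dx":0,"dy":0,"dz":0,"ax":0,"ay":0,"az":0},{"claw":0,"dx":0,"dy":0,"dz":0,"ax":0,"ay":0,"az":0},{"claw":0,"dx":0,"dy":0,"dz":0,"ax":0,"ay":0,"az":0},{"claw":0,"dx":0,"dy":0,"dz":0,"ax":0,"ay":0,"az":0},{"claw":0,"dx":0,"dy":0,"dz":0,"ax":0,"ay":0,"az":0},{"claw":0,"dx":0,"dy":0,"dz":0,"ax":0,"ay":0,"az":0}]'; python3 -m crank '[{"claw":0,"dx":0,"dy":0,"dz":-0.6,"ax":0,"ay":0,"az":0},{"claw":0,"dx":0,"dy":0,"dz":-1,"ax":0,"ay":0,"az":0},{"claw":-1,"dx":0,"dy":0,"dz":-1,"ax":0,"ay":0,"az":0},{"claw":-1,"dx":0,"dy":0,"dz":-1,"ax":0,"ay":0,"az":0},{"claw":-1,"dx":0,"dy":0,"dz":0,"ax":0,"ay":0,"az":0},{"claw":-1,"dx":0,"dy":0,"dz":0,"ax":0,"ay":0,"az":0}]'|tail -2;python3 -c "
from bl import *
st();snap('wrist','w12');blades('w12','');snap('scene','s3');blades('s3','');go(.465,-.1675,.115,169)
# handle end of slot-1 chisel: wood hue columns
a=cv2.imread('pics/w12.png');h=cv2.cvtColor(a,cv2.COLOR_BGR2HSV)
print(h[150:290:10,325].tolist())"
```

```text
time: 23.1
ee_pos: [0.5323, 0.0451, 0.0008]
eef_rot: [-0.034, 0.999, 0.0, 0.0]
ft_force: [0.4, -0.3, -0.4]
width: 0.0421
grip_force: 0.0
width: 0.0627
grip_force: 0.0
t 23.6 p [0.5332 0.0453 0.1105] x [-0.998 -0.069 -0.004] z [ 0.004  0.001 -1.   ] F [-0.2  0.1 -0.4] w 0.0627 g 0.0
w12 blade 538 -181 size 35.8 55.1 yaw -12.0 grip [ 0.4637 -0.1651]
s3 blade 538 -182 size 43.4 62.5 yaw -12.2 grip [ 0.4646 -0.1658]
s3 blade 518 -267 size 42.8 62.6 yaw -6.5 grip [ 0.4433 -0.2579]
s3 blade 500 -356 size 44.9 61.3 yaw -11.2 grip [ 0.4255 -0.3408]
shift units [ 2.7  -6.91 -0.23] turn units [-0.   -0.01  2.49]
[[11, 155, 123], [14, 154, 166], [14, 154, 218], [14, 150, 228], [14, 151, 228], [14, 151, 226], [14, 153, 224], [14, 153, 222], [14, 154, 139], [14, 153, 107], [14, 149, 106], [14, 149, 106], [19, 152, 139], [19, 137, 123]]
```

```bash
python3 -m crank '[{"claw":-1,"dx":0.39,"dy":-0.99,"dz":0,"ax":0,"ay":0,"az":0},{"claw":-1,"dx":0.39,"dy":-0.99,"dz":0,"ax":0,"ay":0,"az":0},{"claw":-1,"dx":0.39,"dy":-0.99,"dz":0,"ax":0,"ay":0,"az":0},{"claw":-1,"dx":0.39,"dy":-0.99,"dz":0,"ax":0,"ay":0,"az":0},{"claw":-1,"dx":0.39,"dy":-0.99,"dz":0,"ax":0,"ay":0,"az":0},{"claw":-1,"dx":0.39,"dy":-0.99,"dz":0,"ax":0,"ay":0,"az":0},{"claw":-1,"dx":0.39,"dy":-0.99,"dz":0,"ax":0,"ay":0,"az":0},{"claw":-1,"dx":0,"dy":0,"dz":0.3,"ax":0,"ay":0,"az":1}]'|tail -1; python3 -m crank '[{"claw":-1,"dx":0,"dy":0,"dz":0.9,"ax":0,"ay":0,"az":1},{"claw":-1,"dx":0,"dy":0,"dz":0.9,"ax":0,"ay":0,"az":0.5},{"claw":-1,"dx":0,"dy":0,"dz":0.1,"ax":0,"ay":0,"az":0},{"claw":-1,"dx":0,"dy":0,"dz":0,"ax":0,"ay":0,"az":0},{"claw":-1,"dx":0,"dy":0,"dz":0,"ax":0,"ay":0,"az":0}]'|tail -1;python3 -c "
from bl import *
st();print(at('w12',325,157,.036),at('w5',328,169,.036));go(.4645,-.167,-.019,168.8)
snap('wrist','w13');blades('w13','')"
```

```text
grip_force: 0.0
grip_force: 0.0
t 24.78 p [ 0.4644 -0.168   0.043 ] x [-0.982  0.19   0.001] z [-0.001 -0.    -1.   ] F [ 0.  -0.2 -0.2] w 0.0867 g 0.0
[0.4693 0.0415 0.036 ] [0.4683 0.0399 0.036 ]
shift units [0.   0.03 2.07] turn units [-0.   -0.01  0.05]
w13 blade 553 -186 size 21.1 34.0 yaw 79.1 grip [ 0.5387 -0.26  ]
w13 blade 536 -263 size 16.9 23.9 yaw 82.3 grip [ 0.5262 -0.3378]
w13 blade 513 -177 size 6.2 33.5 yaw 79.0 grip [ 0.499  -0.2516]
```

```bash
python3 -m crank '[{"claw":-1,"dx":0,"dy":0.03,"dz":0.8,"ax":0,"ay":0,"az":0},{"claw":-1,"dx":0,"dy":0,"dz":0.6,"ax":0,"ay":0,"az":0},{"claw":-1,"dx":0,"dy":0,"dz":0.4,"ax":0,"ay":0,"az":0},{"claw":-1,"dx":0,"dy":0,"dz":0.25,"ax":0,"ay":0,"az":0},{"claw":-1,"dx":0,"dy":0,"dz":0,"ax":0,"ay":0,"az":0},{"claw":1,"dx":0,"dy":0,"dz":0,"ax":0,"ay":0,"az":0},{"claw":1,"dx":0,"dy":0,"dz":0,"ax":0,"ay":0,"az":0},{"claw":1,"dx":0,"dy":0,"dz":0,"ax":0,"ay":0,"az":0}]' 45|tail -3; python3 -m crank '[{"claw":1,"dx":0,"dy":0,"dz":0,"ax":0,"ay":0,"az":0},{"claw":1,"dx":0,"dy":0,"dz":0,"ax":0,"ay":0,"az":0},{"claw":1,"dx":0,"dy":0,"dz":0,"ax":0,"ay":0,"az":0},{"claw":1,"dx":0,"dy":0,"dz":0,"ax":0,"ay":0,"az":0},{"claw":1,"dx":0,"dy":0,"dz":0,"ax":0,"ay":0,"az":0},{"claw":1,"dx":0,"dy":0,"dz":0,"ax":0,"ay":0,"az":0},{"claw":1,"dx":0,"dy":0,"dz":0,"ax":0,"ay":0,"az":0},{"claw":1,"dx":0,"dy":0,"dz":0,"ax":0,"ay":0,"az":0}]';python3 -c "
from bl import *
st();go(.438,.1125,.05,183.9)"
```

```text
ft_force: [-0.4, -0.5, 0.1]
width: 0.0745
grip_force: 0.0
time: 26.17
ee_pos: [0.4646, -0.1671, -0.0189]
eef_rot: [0.096, 0.995, 0.0, -0.0]
ft_force: [0.0, 0.3, 0.7]
width: 0.0238
grip_force: 44.9
t 26.17 p [ 0.4646 -0.1671 -0.0189] x [-0.981  0.192  0.   ] z [ 0.  0. -1.] F [0.  0.3 0.7] w 0.0238 g 44.89022254943848
shift units [ 2.66  8.98 -2.3 ] turn units [ 0.    0.   -2.49]
```

```bash
python3 -m crank '[{"claw":1,"dx":0,"dy":0,"dz":-1,"ax":0,"ay":0,"az":0},{"claw":1,"dx":0,"dy":0,"dz":-1,"ax":0,"ay":0,"az":0},{"claw":1,"dx":0,"dy":0,"dz":-1,"ax":0,"ay":0,"az":0},{"claw":1,"dx":0.25,"dy":0,"dz":0,"ax":0,"ay":0,"az":-1},{"claw":1,"dx":0,"dy":0,"dz":0,"ax":0,"ay":0,"az":-1},{"claw":1,"dx":0,"dy":0,"dz":0,"ax":0,"ay":0,"az":-0.5},{"claw":1,"dx":0,"dy":0.9,"dz":0,"ax":0,"ay":0,"az":0},{"claw":1,"dx":0,"dy":1,"dz":0,"ax":0,"ay":0,"az":0}]'|tail -2; python3 -m crank '[{"claw":1,"dx":0,"dy":1,"dz":0,"ax":0,"ay":0,"az":0},{"claw":1,"dx":0,"dy":1,"dz":0,"ax":0,"ay":0,"az":0},{"claw":1,"dx":0,"dy":1,"dz":0,"ax":0,"ay":0,"az":0},{"claw":1,"dx":0,"dy":1,"dz":0,"ax":0,"ay":0,"az":0},{"claw":1,"dx":0,"dy":1,"dz":0,"ax":0,"ay":0,"az":0},{"claw":1,"dx":0,"dy":1,"dz":0,"ax":0,"ay":0,"az":0},{"claw":1,"dx":0,"dy":1,"dz":0,"ax":0,"ay":0,"az":0},{"claw":1,"dx":0,"dy":0,"dz":0,"ax":0,"ay":0,"az":0}]'|tail -2;python3 -c "
from bl import *
st();go(.438,.1127,.003,183.9)"
```

```text
width: 0.0239
grip_force: 44.9
width: 0.0234
grip_force: 44.9
t 27.5 p [0.4379 0.1065 0.0711] x [-0.997 -0.075  0.   ] z [-0.     0.002 -1.   ] F [ 0.   1.5 -1.2] w 0.0234 g 44.89461958408356
shift units [-0.02  0.2   2.27] turn units [ 0.02 -0.    0.07]
```

```bash
python3 -m crank '[{"claw":1,"dx":0,"dy":0.1,"dz":0.8,"ax":0,"ay":0,"az":0.06},{"claw":1,"dx":0,"dy":0,"dz":0.8,"ax":0,"ay":0,"az":0},{"claw":1,"dx":0,"dy":0,"dz":0.5,"ax":0,"ay":0,"az":0},{"claw":1,"dx":0,"dy":0,"dz":0.15,"ax":0,"ay":0,"az":0},{"claw":1,"dx":0,"dy":0,"dz":0,"ax":0,"ay":0,"az":0},{"claw":1,"dx":0,"dy":0,"dz":0,"ax":0,"ay":0,"az":0}]'|tail -2;python3 -c "
from bl import *
st();go(.525,.1187,.003,183.9)"
```

```text
width: 0.024
grip_force: 44.9
t 28.0 p [0.439  0.1036 0.0042] x [-0.998 -0.062 -0.   ] z [ 0.  0. -1.] F [-0.2  0.6 -1.8] w 0.024 g 44.893603920936584
shift units [-2.89  0.32  0.04] turn units [ 0.    0.   -0.05]
```

```bash
python3 -m crank '[{"claw":1,"dx":0,"dy":0.32,"dz":0.03,"ax":0,"ay":0,"az":-0.05},{"claw":1,"dx":0,"dy":0,"dz":0,"ax":0,"ay":0,"az":0},{"claw":1,"dx":0,"dy":0,"dz":0,"ax":0,"ay":0,"az":0},{"claw":1,"dx":-0.3,"dy":0,"dz":0,"ax":0,"ay":0,"az":0},{"claw":1,"dx":-0.3,"dy":0,"dz":0,"ax":0,"ay":0,"az":0},{"claw":1,"dx":0,"dy":0,"dz":0,"ax":0,"ay":0,"az":0},{"claw":1,"dx":0,"dy":0,"dz":0,"ax":0,"ay":0,"az":0}]'|tail -2;python3 -c "
from bl import *
st();go(.525,.1187,.003,183.9)"
```

```text
width: 0.0236
grip_force: 44.9
t 28.58 p [0.4568 0.1143 0.0028] x [-0.998 -0.067 -0.   ] z [ 0. -0. -1.] F [-0.5 -0.5 -1.1] w 0.0236 g 44.893609285354614
shift units [-2.28 -0.01 -0.01] turn units [-0.    0.   -0.01]
```

```bash
python3 -m crank '[{"claw":1,"dx":-0.3,"dy":0,"dz":0,"ax":0,"ay":0,"az":0},{"claw":1,"dx":-0.3,"dy":0,"dz":0,"ax":0,"ay":0,"az":0},{"claw":1,"dx":-0.3,"dy":0,"dz":0,"ax":0,"ay":0,"az":0},{"claw":1,"dx":0,"dy":0,"dz":0,"ax":0,"ay":0,"az":0}]'|sed -n 2,4p; python3 -m crank '[{"claw":1,"dx":-0.4,"dy":0,"dz":0,"ax":0,"ay":0,"az":0},{"claw":1,"dx":-0.4,"dy":0,"dz":0,"ax":0,"ay":0,"az":0},{"claw":1,"dx":-0.3,"dy":0,"dz":0.06,"ax":0,"ay":0,"az":0},{"claw":1,"dx":-0.1,"dy":0,"dz":0,"ax":0,"ay":0,"az":0},{"claw":1,"dx":0,"dy":0,"dz":0,"ax":0,"ay":0,"az":0},{"claw":1,"dx":0,"dy":0,"dz":0,"ax":0,"ay":0,"az":0}]'|sed -n 2,4p;python3 -c "
from bl import *
st();go(.525,.1187,.003,183.9)"
```

```text
ee_pos: [0.4852, 0.1164, 0.003]
eef_rot: [-0.034, 0.999, 0.0, 0.001]
ft_force: [-0.7, -0.5, -1.6]
ee_pos: [0.5183, 0.1186, 0.0006]
eef_rot: [-0.034, 0.999, -0.0, -0.0]
ft_force: [-0.2, -0.0, -1.9]
t 29.42 p [0.5183 0.1186 0.0006] x [-0.998 -0.068  0.001] z [-0.001 -0.    -1.   ] F [-0.2 -0.  -1.9] w 0.0238 g 44.89360749721527
shift units [-0.22 -0.01 -0.08] turn units [-0.   -0.01 -0.  ]
```

```bash
python3 -m crank '[{"claw":1,"dx":-0.15,"dy":0,"dz":0,"ax":0,"ay":0,"az":0},{"claw":1,"dx":-0.1,"dy":0,"dz":0,"ax":0,"ay":0,"az":0},{"claw":1,"dx":0,"dy":0,"dz":0,"ax":0,"ay":0,"az":0},{"claw":1,"dx":0,"dy":0,"dz":0,"ax":0,"ay":0,"az":0}]'|sed -n 2,4p; python3 -m crank '[{"claw":1,"dx":-0.08,"dy":0,"dz":0,"ax":0,"ay":0,"az":0},{"claw":1,"dx":0,"dy":0,"dz":0,"ax":0,"ay":0,"az":0},{"claw":1,"dx":0,"dy":0,"dz":0,"ax":0,"ay":0,"az":0}]'|sed -n 2,4p
```

```text
ee_pos: [0.5266, 0.1193, 0.001]
eef_rot: [-0.034, 0.999, 0.0, 0.0]
ft_force: [1.0, -0.3, -0.9]
ee_pos: [0.5278, 0.1194, 0.0009]
eef_rot: [-0.034, 0.999, -0.0, -0.001]
ft_force: [-5.4, -0.7, 4.7]
```

```bash
python3 -m crank '[{"claw":1,"dx":-0.1,"dy":0,"dz":0,"ax":0,"ay":0,"az":0},{"claw":1,"dx":0,"dy":0,"dz":0,"ax":0,"ay":0,"az":0}]'|sed -n 2,4p; python3 -m crank '[{"claw":1,"dx":0.1,"dy":0,"dz":0,"ax":0,"ay":0,"az":0},{"claw":1,"dx":0,"dy":0,"dz":0,"ax":0,"ay":0,"az":0},{"claw":0,"dx":0,"dy":0,"dz":0,"ax":0,"ay":0,"az":0},{"claw":0,"dx":0,"dy":0,"dz":0,"ax":0,"ay":0,"az":0},{"claw":0,"dx":0,"dy":0,"dz":0,"ax":0,"ay":0,"az":0},{"claw":0,"dx":0,"dy":0,"dz":0,"ax":0,"ay":0,"az":0},{"claw":0,"dx":0,"dy":0,"dz":0,"ax":0,"ay":0,"az":0}]'|tail -2; python3 -m crank '[{"claw":0,"dx":0,"dy":0,"dz":-0.6,"ax":0,"ay":0,"az":0},{"claw":0,"dx":0,"dy":0,"dz":-1,"ax":0,"ay":0,"az":0},{"claw":-1,"dx":0,"dy":0,"dz":-1,"ax":0,"ay":0,"az":0},{"claw":-1,"dx":0,"dy":0,"dz":-1,"ax":0,"ay":0,"az":0},{"claw":-1,"dx":0,"dy":0,"dz":0,"ax":0,"ay":0,"az":0},{"claw":-1,"dx":0,"dy":0,"dz":0,"ax":0,"ay":0,"az":0}]'|tail -2;python3 -c "
from bl import *
st();snap('wrist','w14');snap('scene','s4');blades('s4','');go(.445,-.258,.115,173.4)"
```

```text
ee_pos: [0.5279, 0.1193, 0.0004]
eef_rot: [-0.034, 0.999, -0.0, -0.004]
ft_force: [-18.6, -2.5, 13.8]
width: 0.0419
grip_force: 0.0
width: 0.0628
grip_force: 0.0
t 31.25 p [0.5301 0.1198 0.1108] x [-0.998 -0.068 -0.004] z [ 0.004  0.001 -1.   ] F [ 0.   0.3 -0.7] w 0.0628 g 0.0
s4 blade 518 -267 size 42.8 62.6 yaw -6.5 grip [ 0.4433 -0.2579]
s4 blade 500 -355 size 45.1 61.8 yaw -12.1 grip [ 0.4262 -0.3396]
shift units [  3.63 -12.36  -0.22] turn units [-0.   -0.01  1.75]
```

```bash
python3 -m crank '[{"claw":-1,"dx":0.03,"dy":-1,"dz":0,"ax":0,"ay":0,"az":0},{"claw":-1,"dx":0.03,"dy":-1,"dz":0,"ax":0,"ay":0,"az":0},{"claw":-1,"dx":0.03,"dy":-1,"dz":0,"ax":0,"ay":0,"az":0},{"claw":-1,"dx":0.03,"dy":-1,"dz":0,"ax":0,"ay":0,"az":0},{"claw":-1,"dx":0.03,"dy":-1,"dz":0,"ax":0,"ay":0,"az":0},{"claw":-1,"dx":0.03,"dy":-1,"dz":0,"ax":0,"ay":0,"az":0},{"claw":-1,"dx":0.03,"dy":-1,"dz":0,"ax":0,"ay":0,"az":0},{"claw":-1,"dx":0.03,"dy":-1,"dz":0,"ax":0,"ay":0,"az":0}]'|tail -1; python3 -m crank '[{"claw":-1,"dx":0.03,"dy":-1,"dz":0,"ax":0,"ay":0,"az":0},{"claw":-1,"dx":0.03,"dy":-1,"dz":0,"ax":0,"ay":0,"az":0},{"claw":-1,"dx":0.03,"dy":-1,"dz":0,"ax":0,"ay":0,"az":0.5},{"claw":-1,"dx":0.03,"dy":-1,"dz":0,"ax":0,"ay":0,"az":1},{"claw":-1,"dx":0.03,"dy":-1,"dz":0,"ax":0,"ay":0,"az":0.3},{"claw":-1,"dx":0,"dy":-1,"dz":0,"ax":0,"ay":0,"az":0},{"claw":-1,"dx":0,"dy":0,"dz":0,"ax":0,"ay":0,"az":0},{"claw":-1,"dx":0,"dy":0,"dz":0,"ax":0,"ay":0,"az":0}]'|tail -1;python3 -c "
from bl import *
st();snap('wrist','w15');blades('w15','');go(.445,-.258,-.019,173.4);go(.445,-.258,-.019,173.4)"
```

```text
grip_force: 0.0
grip_force: 0.0
t 32.68 p [ 0.5319 -0.3019  0.1072] x [-0.992  0.124  0.003] z [-0.003  0.    -1.   ] F [0.5 1.3 0.3] w 0.0868 g 0.0
w15 blade 540 -270 size 7.6 31.3 yaw 82.8 grip [ 0.5302 -0.3453]
w15 blade 505 -265 size 29.6 33.8 yaw 83.8 grip [ 0.4968 -0.3404]
w15 blade 499 -356 size 34.8 55.7 yaw -11.7 grip [ 0.4249 -0.3404]
shift units [3.06 1.03 4.22] turn units [ 0.01 -0.02 -0.06]
shift units [3.06 1.03 4.22] turn units [ 0.01 -0.02 -0.06]
```

```bash
python3 -m crank '[{"claw":-1,"dx":1,"dy":0.34,"dz":0,"ax":0,"ay":0,"az":-0.05},{"claw":-1,"dx":1,"dy":0.34,"dz":0.3,"ax":0,"ay":0,"az":0},{"claw":-1,"dx":1.0,"dy":0.34,"dz":0.5,"ax":0,"ay":0,"az":0},{"claw":-1,"dx":0.05,"dy":0,"dz":0.9,"ax":0,"ay":0,"az":0},{"claw":-1,"dx":0,"dy":0,"dz":0.5,"ax":0,"ay":0,"az":0},{"claw":-1,"dx":0,"dy":0,"dz":0,"ax":0,"ay":0,"az":0},{"claw":-1,"dx":0,"dy":0,"dz":0,"ax":0,"ay":0,"az":0}]'|tail -1;python3 -c "
from bl import *
st();go(.4448,-.258,-.019,173.4)"
```

```text
grip_force: 0.0
t 33.32 p [ 0.4462 -0.2576  0.0425] x [-0.994  0.113  0.002] z [-0.002  0.001 -1.   ] F [0.1 0.1 0.3] w 0.0871 g 0.0
shift units [ 0.04 -0.02  2.05] turn units [ 0.01 -0.02  0.02]
```

```bash
python3 -m crank '[{"claw":-1,"dx":0.04,"dy":-0.02,"dz":0.8,"ax":0,"ay":0,"az":0},{"claw":-1,"dx":0,"dy":0,"dz":0.6,"ax":0,"ay":0,"az":0},{"claw":-1,"dx":0,"dy":0,"dz":0.4,"ax":0,"ay":0,"az":0},{"claw":-1,"dx":0,"dy":0,"dz":0.25,"ax":0,"ay":0,"az":0},{"claw":-1,"dx":0,"dy":0,"dz":0,"ax":0,"ay":0,"az":0},{"claw":1,"dx":0,"dy":0,"dz":0,"ax":0,"ay":0,"az":0},{"claw":1,"dx":0,"dy":0,"dz":0,"ax":0,"ay":0,"az":0},{"claw":1,"dx":0,"dy":0,"dz":0,"ax":0,"ay":0,"az":0}]' 45|tail -3; python3 -m crank '[{"claw":1,"dx":0,"dy":0,"dz":0,"ax":0,"ay":0,"az":0},{"claw":1,"dx":0,"dy":0,"dz":0,"ax":0,"ay":0,"az":0},{"claw":1,"dx":0,"dy":0,"dz":0,"ax":0,"ay":0,"az":0},{"claw":1,"dx":0,"dy":0,"dz":0,"ax":0,"ay":0,"az":0},{"claw":1,"dx":0,"dy":0,"dz":0,"ax":0,"ay":0,"az":0},{"claw":1,"dx":0,"dy":0,"dz":0,"ax":0,"ay":0,"az":0},{"claw":1,"dx":0,"dy":0,"dz":0,"ax":0,"ay":0,"az":0},{"claw":1,"dx":0,"dy":0,"dz":0,"ax":0,"ay":0,"az":0}]';python3 -c "
from bl import *
st();go(.435,.1867,.07,183.9)"
```

```text
ft_force: [0.1, -0.1, 0.8]
width: 0.0746
grip_force: 0.0
time: 34.65
ee_pos: [0.445, -0.2594, -0.0186]
eef_rot: [0.058, 0.998, 0.0, -0.0]
ft_force: [-0.0, -0.4, 0.2]
width: 0.0237
grip_force: 45.0
t 34.65 p [ 0.445  -0.2594 -0.0186] x [-0.993  0.115  0.   ] z [-0.  0. -1.] F [-0.  -0.4  0.2] w 0.0237 g 44.9890673160553
shift units [ 2.05 14.73 -2.95] turn units [ 0.   -0.   -1.75]
```

```bash
python3 -m crank '[{"claw":1,"dx":0,"dy":0,"dz":-1,"ax":0,"ay":0,"az":0},{"claw":1,"dx":0,"dy":0,"dz":-1,"ax":0,"ay":0,"az":0},{"claw":1,"dx":0,"dy":0,"dz":-1,"ax":0,"ay":0,"az":0},{"claw":1,"dx":0,"dy":0,"dz":0,"ax":0,"ay":0,"az":-0.9},{"claw":1,"dx":0,"dy":0,"dz":0,"ax":0,"ay":0,"az":-0.85},{"claw":1,"dx":-0.04,"dy":0.9,"dz":0,"ax":0,"ay":0,"az":0},{"claw":1,"dx":-0.05,"dy":1,"dz":0,"ax":0,"ay":0,"az":0},{"claw":1,"dx":-0.05,"dy":1,"dz":0,"ax":0,"ay":0,"az":0}]'|tail -2; python3 -m crank '[{"claw":1,"dx":-0.05,"dy":1,"dz":0,"ax":0,"ay":0,"az":0},{"claw":1,"dx":-0.05,"dy":1,"dz":0,"ax":0,"ay":0,"az":0},{"claw":1,"dx":-0.05,"dy":1,"dz":0,"ax":0,"ay":0,"az":0},{"claw":1,"dx":-0.05,"dy":1,"dz":0,"ax":0,"ay":0,"az":0},{"claw":1,"dx":-0.05,"dy":1,"dz":0,"ax":0,"ay":0,"az":0},{"claw":1,"dx":-0.05,"dy":1,"dz":0,"ax":0,"ay":0,"az":0},{"claw":1,"dx":-0.05,"dy":1,"dz":0,"ax":0,"ay":0,"az":0},{"claw":1,"dx":-0.05,"dy":1,"dz":0,"ax":0,"ay":0,"az":0}]'|tail -2;python3 -m crank '[{"claw":1,"dx":-0.05,"dy":1,"dz":0,"ax":0,"ay":0,"az":0},{"claw":1,"dx":-0.05,"dy":1,"dz":0,"ax":0,"ay":0,"az":0},{"claw":1,"dx":-0.05,"dy":1,"dz":0,"ax":0,"ay":0,"az":0},{"claw":1,"dx":-0.05,"dy":1,"dz":0,"ax":0,"ay":0,"az":0},{"claw":1,"dx":0,"dy":0,"dz":0,"ax":0,"ay":0,"az":0},{"claw":1,"dx":0,"dy":0,"dz":0,"ax":0,"ay":0,"az":0}]'|tail -2;python3 -c "
from bl import *
st();go(.435,.1871,.003,183.9);snap('wrist','w16')
a=cv2.imread('pics/w16.png');b=cv2.imread('pics/w11.png');h=lambda a:cv2.cvtColor(a,cv2.COLOR_BGR2HSV)
print(h(a)[170:220:5,326].tolist());print(h(b)[170:220:5,326].tolist())"
```

```text
width: 0.0234
grip_force: 45.0
width: 0.0238
grip_force: 45.0
width: 0.0238
grip_force: 45.0
t 36.48 p [0.4364 0.1893 0.0711] x [-0.997 -0.071  0.001] z [-0.001 -0.    -1.   ] F [ 0.2  0.1 -1.9] w 0.0238 g 44.98826265335083
shift units [ 0.05 -0.07  2.27] turn units [ 0.   -0.01  0.03]
[[10, 143, 64], [14, 131, 76], [16, 118, 127], [16, 118, 156], [16, 116, 161], [16, 117, 163], [16, 116, 162], [15, 116, 163], [16, 118, 162], [16, 118, 162]]
[[11, 157, 114], [11, 154, 114], [11, 149, 116], [14, 145, 88], [14, 153, 158], [14, 153, 201], [13, 154, 215], [14, 150, 222], [14, 152, 222], [14, 153, 224]]
```

```bash
python3 -m crank '[{"claw":1,"dx":0,"dy":-0.07,"dz":0.8,"ax":0,"ay":0,"az":0.03},{"claw":1,"dx":0,"dy":0,"dz":0.8,"ax":0,"ay":0,"az":0},{"claw":1,"dx":0,"dy":0,"dz":0.5,"ax":0,"ay":0,"az":0},{"claw":1,"dx":0,"dy":0,"dz":0.16,"ax":0,"ay":0,"az":0},{"claw":1,"dx":0,"dy":0,"dz":0,"ax":0,"ay":0,"az":0},{"claw":1,"dx":0,"dy":0,"dz":0,"ax":0,"ay":0,"az":0},{"claw":1,"dx":0,"dy":0,"dz":0,"ax":0,"ay":0,"az":0}]'|tail -2;python3 -c "
from bl import *
st();go(.5229,.1931,.0032,183.9)"
```

```text
width: 0.0236
grip_force: 45.0
t 37.12 p [0.438  0.1859 0.0048] x [-0.998 -0.064 -0.002] z [ 0.002  0.001 -1.   ] F [ 0.9 -0.8 -1.4] w 0.0236 g 44.98835206031799
shift units [-2.84  0.06  0.06] turn units [ 0.01  0.02 -0.04]
```

```bash
python3 -m crank '[{"claw":1,"dx":-0.3,"dy":0.05,"dz":0.04,"ax":0,"ay":0,"az":-0.03},{"claw":1,"dx":-0.3,"dy":0,"dz":0,"ax":0,"ay":0,"az":0},{"claw":1,"dx":0,"dy":0,"dz":0,"ax":0,"ay":0,"az":0},{"claw":1,"dx":0,"dy":0,"dz":0,"ax":0,"ay":0,"az":0}]'|tail -2;python3 -c "
from bl import *
st();go(.5229,.1931,.0032,183.9)"
```

```text
width: 0.0236
grip_force: 45.0
t 37.45 p [0.4558 0.1887 0.0027] x [-0.998 -0.067 -0.001] z [ 0.001  0.    -1.   ] F [ 0.3 -0.6 -1.5] w 0.0236 g 44.98835563659668
shift units [-2.24 -0.   -0.02] turn units [ 0.    0.01 -0.01]
```

```bash
python3 -m crank '[{"claw":1,"dx":-0.3,"dy":0,"dz":0,"ax":0,"ay":0,"az":0},{"claw":1,"dx":-0.3,"dy":0,"dz":0,"ax":0,"ay":0,"az":0},{"claw":1,"dx":-0.3,"dy":0,"dz":0,"ax":0,"ay":0,"az":0},{"claw":1,"dx":0,"dy":0,"dz":0,"ax":0,"ay":0,"az":0}]'|sed -n 2,4p; python3 -m crank '[{"claw":1,"dx":-0.4,"dy":0,"dz":0,"ax":0,"ay":0,"az":0},{"claw":1,"dx":-0.4,"dy":0,"dz":0,"ax":0,"ay":0,"az":0},{"claw":1,"dx":-0.3,"dy":0,"dz":0.06,"ax":0,"ay":0,"az":0},{"claw":1,"dx":-0.1,"dy":0,"dz":0,"ax":0,"ay":0,"az":0},{"claw":1,"dx":0,"dy":0,"dz":0,"ax":0,"ay":0,"az":0},{"claw":1,"dx":0,"dy":0,"dz":0,"ax":0,"ay":0,"az":0}]'|sed -n 2,5p
```

```text
ee_pos: [0.4841, 0.1905, 0.0026]
eef_rot: [-0.033, 0.999, 0.0, 0.001]
ft_force: [0.0, -0.6, -1.4]
ee_pos: [0.5175, 0.1928, 0.0004]
eef_rot: [-0.034, 0.999, -0.0, -0.0]
ft_force: [-0.4, -0.8, -0.7]
width: 0.0236
```

```bash
python3 -m crank '[{"claw":1,"dx":-0.12,"dy":0,"dz":0,"ax":0,"ay":0,"az":0},{"claw":1,"dx":-0.1,"dy":0,"dz":0,"ax":0,"ay":0,"az":0},{"claw":1,"dx":0,"dy":0,"dz":0,"ax":0,"ay":0,"az":0},{"claw":1,"dx":0,"dy":0,"dz":0,"ax":0,"ay":0,"az":0}]'|sed -n 2,4p
```

```text
ee_pos: [0.5204, 0.193, 0.0004]
eef_rot: [-0.034, 0.999, -0.001, -0.004]
ft_force: [-18.0, -3.8, 13.7]
```

```bash
python3 -m crank '[{"claw":1,"dx":0.12,"dy":0,"dz":0,"ax":0,"ay":0,"az":0},{"claw":1,"dx":0,"dy":0,"dz":0,"ax":0,"ay":0,"az":0},{"claw":0,"dx":0,"dy":0,"dz":0,"ax":0,"ay":0,"az":0},{"claw":0,"dx":0,"dy":0,"dz":0,"ax":0,"ay":0,"az":0},{"claw":0,"dx":0,"dy":0,"dz":0,"ax":0,"ay":0,"az":0},{"claw":0,"dx":0,"dy":0,"dz":0,"ax":0,"ay":0,"az":0},{"claw":0,"dx":0,"dy":0,"dz":0,"ax":0,"ay":0,"az":0}]'|tail -2; python3 -m crank '[{"claw":0,"dx":0,"dy":0,"dz":-0.6,"ax":0,"ay":0,"az":0},{"claw":0,"dx":0,"dy":0,"dz":-1,"ax":0,"ay":0,"az":0},{"claw":-1,"dx":0,"dy":0,"dz":-1,"ax":0,"ay":0,"az":0},{"claw":-1,"dx":0,"dy":0,"dz":-1,"ax":0,"ay":0,"az":0},{"claw":-1,"dx":0,"dy":0,"dz":0,"ax":0,"ay":0,"az":0},{"claw":-1,"dx":0,"dy":0,"dz":0,"ax":0,"ay":0,"az":0}]'|tail -2;python3 -c "
from bl import *
st();snap('wrist','w17')
A=np.array([.5302,.0448]);e=np.array([-.068,.9977]);x=np.array([.9977,.068])
# unwarp top plane z=.040 around handle ends into rack coords: per slot, sample along x from handle-end zone
for f,ss in (('w12',[0]),('w14',[0,1]),('w17',[0,1,2])):
  im=cv2.cvtColor(cv2.imread(f'pics/{f}.png'),cv2.COLOR_BGR2HSV).astype(int)
  for i in ss:
    out=[]
    for d in range(-74,-46,2):
      P=A+e*.074*i+x*d/1000;u,v=proj(f,np.array([*P,.036]))
      out.append(tuple(im[int(round(v)),int(round(u))][1:]) if 0<=u<639 and 0<=v<479 else None)
    print(f,i+1,' '.join(f'{o[0]},{o[1]}' if o else '-' for o in out))
"
```

```text
width: 0.042
grip_force: 0.0
width: 0.0625
grip_force: 0.0
t 39.7 p [0.5221 0.1936 0.1105] x [-0.998 -0.068 -0.004] z [ 0.004  0.002 -1.   ] F [ 0.3 -1.  -0.7] w 0.0625 g 0.0
w12 1 154,119 152,114 151,113 155,117 155,123 152,121 153,115 154,114 152,184 154,204 153,218 155,219 154,219 153,220
w14 1 154,121 154,116 155,117 153,118 156,118 153,123 155,117 153,137 153,182 156,200 153,205 153,211 153,220 152,223
w14 2 154,129 151,123 151,123 156,121 152,116 155,128 150,131 125,157 110,239 91,253 81,254 77,254 77,254 77,254
w17 1 152,119 150,117 153,118 155,117 153,118 152,121 153,118 153,123 153,178 151,187 153,198 154,210 155,209 153,211
w17 2 153,125 157,120 155,122 153,118 154,119 153,128 151,128 130,139 108,241 92,252 90,253 94,251 91,252 87,253
w17 3 158,79 151,71 158,113 155,120 152,126 129,117 116,147 117,155 118,156 117,157 117,164 117,186 115,168 93,249
```

```bash
python3 -m crank '[{"claw":0,"dx":0,"dy":0,"dz":0,"ax":0,"ay":0,"az":0},{"claw":0,"dx":0.05,"dy":0,"dz":1,"ax":0,"ay":0,"az":0},{"claw":0,"dx":0,"dy":0,"dz":1,"ax":0,"ay":0,"az":0},{"claw":0,"dx":0,"dy":0,"dz":0.9,"ax":0,"ay":0,"az":0},{"claw":0,"dx":0,"dy":0,"dz":0.7,"ax":0,"ay":0,"az":0},{"claw":0,"dx":0,"dy":0,"dz":0,"ax":0,"ay":0,"az":0},{"claw":0,"dx":0,"dy":0,"dz":0,"ax":0,"ay":0,"az":0}]'; python3 -m crank '[{"claw":1,"dx":0,"dy":0,"dz":0,"ax":0,"ay":0,"az":0},{"claw":1,"dx":0,"dy":0,"dz":0,"ax":0,"ay":0,"az":0},{"claw":1,"dx":0,"dy":0,"dz":0,"ax":0,"ay":0,"az":0},{"claw":1,"dx":0,"dy":0,"dz":0,"ax":0,"ay":0,"az":0},{"claw":1,"dx":0,"dy":0,"dz":0,"ax":0,"ay":0,"az":0}]'
```

```text
time: 40.33
ee_pos: [0.5179, 0.1923, -0.0008]
eef_rot: [-0.034, 0.999, -0.001, -0.002]
ft_force: [0.2, 0.7, 0.5]
width: 0.0444
grip_force: 0.0
time: 40.75
ee_pos: [0.5199, 0.1933, 0.0017]
eef_rot: [-0.034, 0.999, 0.0, 0.001]
ft_force: [-0.9, 0.0, 5.5]
width: 0.0236
grip_force: 45.0
```

```bash
python3 -m crank '[{"claw":1,"dx":-0.1,"dy":0,"dz":-0.04,"ax":0,"ay":0,"az":0},{"claw":1,"dx":-0.1,"dy":0,"dz":0,"ax":0,"ay":0,"az":0},{"claw":1,"dx":0,"dy":0,"dz":0,"ax":0,"ay":0,"az":0},{"claw":1,"dx":0,"dy":0,"dz":0,"ax":0,"ay":0,"az":0}]'
```

```text
time: 41.08
ee_pos: [0.5205, 0.1932, 0.0016]
eef_rot: [-0.034, 0.999, -0.001, -0.005]
ft_force: [-21.9, -3.8, 19.5]
width: 0.0234
grip_force: 45.0
```

```bash
python3 -m crank '[{"claw":1,"dx":0,"dy":0,"dz":-0.06,"ax":0,"ay":0,"az":0.3},{"claw":1,"dx":0,"dy":0,"dz":0,"ax":0,"ay":0,"az":-0.3},{"claw":1,"dx":0,"dy":0,"dz":0,"ax":0,"ay":0,"az":-0.3},{"claw":1,"dx":0,"dy":0.05,"dz":0,"ax":0,"ay":0,"az":0.3},{"claw":1,"dx":0,"dy":-0.1,"dz":0,"ax":0,"ay":0,"az":0},{"claw":1,"dx":0,"dy":0.05,"dz":0,"ax":0,"ay":0,"az":0},{"claw":1,"dx":0,"dy":0,"dz":0,"ax":0,"ay":0,"az":0}]'
python3 -m crank '[{"claw":1,"dx":0.15,"dy":0,"dz":0,"ax":0,"ay":0,"az":0},{"claw":1,"dx":0,"dy":0,"dz":0.1,"ax":0,"ay":0,"az":0},{"claw":0,"dx":0,"dy":0,"dz":0,"ax":0,"ay":0,"az":0},{"claw":0,"dx":0,"dy":0,"dz":0,"ax":0,"ay":0,"az":0},{"claw":0,"dx":0,"dy":0,"dz":0,"ax":0,"ay":0,"az":0},{"claw":0,"dx":0,"dy":0,"dz":0,"ax":0,"ay":0,"az":0}]'|tail -2; python3 -m crank '[{"claw":0,"dx":0,"dy":0,"dz":-0.6,"ax":0,"ay":0,"az":0},{"claw":0,"dx":0,"dy":0,"dz":-1,"ax":0,"ay":0,"az":0},{"claw":-1,"dx":0,"dy":0,"dz":-1,"ax":0,"ay":0,"az":0},{"claw":-1,"dx":0,"dy":0,"dz":-1,"ax":0,"ay":0,"az":0},{"claw":-1,"dx":0,"dy":0,"dz":0,"ax":0,"ay":0,"az":0},{"claw":-1,"dx":0,"dy":0,"dz":0,"ax":0,"ay":0,"az":0}]'|tail -2;python3 -c "
from bl import *
st();snap('wrist','w18')
A=np.array([.5302,.0448]);e=np.array([-.068,.9977]);x=np.array([.9977,.068])
f='w18';im=cv2.cvtColor(cv2.imread(f'pics/{f}.png'),cv2.COLOR_BGR2HSV).astype(int)
# rail (front edge x=-125 & back -110, z=.022) and handle end / ferrule-handle transition along each slot
for z,lo,hi,ss in ((.036,-72,-50,(0,1,2)),(.046,10,36,(0,1,2)),(.022,-62,-12,(.5,1.5,2.5))):
  for i in ss:
    out=[]
    for d in range(lo,hi,2):
      P=A+e*.074*i+x*d/1000;u,v=proj(f,np.array([*P,z]));out.append(','.join(map(str,im[int(round(v)),int(round(u))])) if 0<=u<639 and 0<=v<479 else '-')
    print(z,i+1,' '.join(out))
"
```

```text
time: 41.67
ee_pos: [0.5249, 0.1933, 0.0035]
eef_rot: [-0.034, 0.999, -0.0, -0.0]
ft_force: [-2.0, -0.7, -1.6]
width: 0.0239
grip_force: 45.0
width: 0.0405
grip_force: 0.0
width: 0.0624
grip_force: 0.0
t 42.67 p [0.5219 0.1936 0.1104] x [-0.998 -0.068 -0.003] z [ 0.003  0.002 -1.   ] F [-0.1  0.  -1.1] w 0.0624 g 0.0
0.036 1 10,151,115 10,151,118 11,154,116 10,151,120 11,153,122 10,156,118 13,154,121 14,154,177 14,155,186 14,151,197 13,153,210
0.036 2 11,156,121 11,154,121 11,156,118 11,154,116 11,151,130 10,150,129 14,131,132 18,111,237 22,93,252 23,90,253 22,94,251
0.036 3 11,150,109 11,154,121 11,154,121 10,152,126 14,133,117 16,118,145 16,115,155 16,117,155 16,117,155 16,116,162 17,117,185
0.046 1 14,155,219 14,151,219 14,153,206 18,153,198 23,139,249 23,139,250 24,139,249 24,139,250 23,140,249 20,144,229 16,114,116 12,88,78 9,39,86
0.046 2 22,94,252 22,93,252 21,98,251 17,121,231 23,140,248 24,137,250 23,139,250 24,138,250 24,138,250 23,136,247 18,98,170 90,4,57 165,7,70
0.046 3 16,117,142 18,133,125 19,149,135 19,152,141 19,154,139 19,152,139 19,152,139 19,139,125 18,62,70 90,5,53 90,5,54 105,9,54 0,0,59
0.022 1.5 11,150,126 11,153,123 11,148,122 18,107,225 23,86,250 19,104,231 15,119,212 22,93,252 23,88,253 23,86,253 22,92,253 21,100,249 21,102,249 22,94,252 23,83,252 23,84,252 22,87,250 21,95,245 22,92,246 22,88,249 23,86,250 24,80,252 24,79,253 24,80,252 23,85,251
0.022 2.5 11,152,124 11,152,131 11,150,131 16,114,190 23,83,251 22,90,248 16,115,189 21,100,249 22,94,252 22,95,252 21,98,251 21,104,248 22,95,251 25,79,253 24,81,253 24,81,252 23,83,251 22,92,247 22,89,248 23,85,251 23,83,251 23,81,252 24,80,253 20,99,239 18,106,152
0.022 3.5 10,149,65 10,143,64 11,138,63 14,124,84 17,107,146 17,107,145 17,109,124 15,116,130 16,117,139 15,117,140 15,116,139 16,118,145 16,117,148 16,117,152 16,112,150 17,108,146 17,107,146 17,106,140 18,108,135 17,106,135 17,104,144 17,109,148 17,106,147 17,107,146 17,107,145
```

```bash
python3 -m crank '[{"claw":0,"dx":0,"dy":0,"dz":0,"ax":0,"ay":0,"az":0},{"claw":0,"dx":0.05,"dy":0,"dz":1,"ax":0,"ay":0,"az":0},{"claw":0,"dx":0,"dy":0,"dz":1,"ax":0,"ay":0,"az":0},{"claw":0,"dx":0,"dy":0,"dz":0.9,"ax":0,"ay":0,"az":0},{"claw":0,"dx":0,"dy":0,"dz":0.7,"ax":0,"ay":0,"az":0},{"claw":0,"dx":0,"dy":0,"dz":0,"ax":0,"ay":0,"az":0},{"claw":0,"dx":0,"dy":0,"dz":0,"ax":0,"ay":0,"az":0}]'|sed -n 2,4p; python3 -m crank '[{"claw":1,"dx":0,"dy":0,"dz":0,"ax":0,"ay":0,"az":0},{"claw":1,"dx":0,"dy":0,"dz":0,"ax":0,"ay":0,"az":0},{"claw":1,"dx":0,"dy":0,"dz":0,"ax":0,"ay":0,"az":0},{"claw":1,"dx":0,"dy":0,"dz":0,"ax":0,"ay":0,"az":0},{"claw":1,"dx":0,"dy":0,"dz":0,"ax":0,"ay":0,"az":0},{"claw":1,"dx":0,"dy":0,"dz":-0.1,"ax":0,"ay":0,"az":0},{"claw":1,"dx":-0.1,"dy":0,"dz":0,"ax":0,"ay":0,"az":0},{"claw":1,"dx":0,"dy":0,"dz":0,"ax":0,"ay":0,"az":0}]'; python3 -m crank '[{"claw":1,"dx":-0.08,"dy":0,"dz":0,"ax":0,"ay":0,"az":0},{"claw":1,"dx":0,"dy":0,"dz":0,"ax":0,"ay":0,"az":0},{"claw":1,"dx":0,"dy":0,"dz":0,"ax":0,"ay":0,"az":0}]'|sed -n 2,4p
```

```text
ee_pos: [0.5178, 0.1924, -0.0008]
eef_rot: [-0.034, 0.999, -0.001, -0.002]
ft_force: [-0.0, -0.4, 0.8]
time: 43.97
ee_pos: [0.5227, 0.1932, 0.0038]
eef_rot: [-0.034, 0.999, 0.0, 0.0]
ft_force: [0.4, -0.1, -1.5]
width: 0.0233
grip_force: 45.0
ee_pos: [0.5246, 0.1932, 0.0034]
eef_rot: [-0.034, 0.999, -0.0, -0.0]
ft_force: [-0.3, -0.0, -1.3]
```

```bash
python3 -m crank '[{"claw":1,"dx":-0.07,"dy":0,"dz":0,"ax":0,"ay":0,"az":0},{"claw":1,"dx":0,"dy":0,"dz":0,"ax":0,"ay":0,"az":0},{"claw":1,"dx":0,"dy":0,"dz":0,"ax":0,"ay":0,"az":0}]'|sed -n 2,4p; python3 -m crank '[{"claw":1,"dx":-0.07,"dy":0,"dz":0,"ax":0,"ay":0,"az":0},{"claw":1,"dx":0,"dy":0,"dz":0,"ax":0,"ay":0,"az":0},{"claw":1,"dx":0,"dy":0,"dz":0,"ax":0,"ay":0,"az":0}]'|sed -n 2,4p
```

```text
ee_pos: [0.5247, 0.1933, 0.0029]
eef_rot: [-0.034, 0.999, -0.0, -0.002]
ft_force: [-6.8, 0.4, 0.8]
ee_pos: [0.5247, 0.1934, 0.0027]
eef_rot: [-0.034, 0.999, -0.001, -0.004]
ft_force: [-16.8, -1.4, 9.2]
```

```bash
python3 -m crank '[{"claw":1,"dx":0.1,"dy":0,"dz":0,"ax":0,"ay":0,"az":0},{"claw":1,"dx":0,"dy":0,"dz":0.08,"ax":0,"ay":0,"az":0},{"claw":0,"dx":0,"dy":0,"dz":0,"ax":0,"ay":0,"az":0},{"claw":0,"dx":0,"dy":0,"dz":0,"ax":0,"ay":0,"az":0},{"claw":0,"dx":0,"dy":0,"dz":0,"ax":0,"ay":0,"az":0},{"claw":0,"dx":0,"dy":0,"dz":0,"ax":0,"ay":0,"az":0}]'|tail -2; python3 -m crank '[{"claw":0,"dx":0,"dy":0,"dz":-0.6,"ax":0,"ay":0,"az":0},{"claw":0,"dx":0,"dy":0,"dz":-1,"ax":0,"ay":0,"az":0},{"claw":-1,"dx":0,"dy":0,"dz":-1,"ax":0,"ay":0,"az":0},{"claw":-1,"dx":0,"dy":0,"dz":-1,"ax":0,"ay":0,"az":0},{"claw":-1,"dx":0,"dy":0,"dz":0,"ax":0,"ay":0,"az":0},{"claw":-1,"dx":0,"dy":0,"dz":0,"ax":0,"ay":0,"az":0}]'|tail -2;cat >> bl.py <<'E'
def homes(f,ss):
  A=np.array([.5302,.0448]);e=np.array([-.068,.9977]);x=np.array([.9977,.068])
  im=cv2.cvtColor(cv2.imread(f'pics/{f}.png'),cv2.COLOR_BGR2HSV).astype(int)
  for z,lo,hi in ((.036,-70,-50),(.046,14,36)):
   for i in ss:
    out=[]
    for d in range(lo,hi,2):
      P=A+e*.074*i+x*d/1000;u,v=proj(f,np.array([*P,z]));out.append(','.join(map(str,im[int(round(v)),int(round(u))])) if 0<=u<639 and 0<=v<479 else '-')
    print(z,i+1,' '.join(out))
E
python3 -c "
from bl import *
st();snap('wrist','w19');homes('w19',(1,2));snap('scene','s5');blades('s5','');go(.425,-.3404,.11,183.9)"
```

```text
width: 0.0405
grip_force: 0.0
width: 0.0628
grip_force: 0.0
t 45.72 p [0.5272 0.1939 0.111 ] x [-0.998 -0.068 -0.004] z [ 0.004  0.002 -1.   ] F [-0.2 -0.   0.4] w 0.0628 g 0.0
0.036 2 11,151,120 11,155,117 11,154,116 11,153,123 11,153,127 12,138,129 17,113,233 22,95,251 23,90,253 23,88,253
0.036 3 10,147,66 11,157,94 11,153,113 11,154,106 11,150,119 11,146,115 15,121,131 16,117,151 16,117,153 16,119,159
0.046 2 21,98,250 18,120,230 20,146,234 23,139,250 24,139,249 24,138,250 23,140,250 23,138,247 16,54,132 0,0,68 0,4,63
0.046 3 16,118,143 16,122,132 18,142,126 19,155,135 19,153,137 19,152,138 19,152,136 19,152,136 18,130,108 90,5,53 90,5,56
s5 blade 500 -356 size 44.9 61.3 yaw -11.2 grip [ 0.4255 -0.3408]
shift units [  4.55 -17.52  -0.04] turn units [-0.   -0.01 -0.  ]
```

```bash
python3 -m crank '[{"claw":-1,"dx":0.25,"dy":-0.98,"dz":0,"ax":0,"ay":0,"az":0},{"claw":-1,"dx":0.25,"dy":-0.98,"dz":0,"ax":0,"ay":0,"az":0},{"claw":-1,"dx":0.25,"dy":-0.98,"dz":0,"ax":0,"ay":0,"az":0},{"claw":-1,"dx":0.25,"dy":-0.98,"dz":0,"ax":0,"ay":0,"az":0},{"claw":-1,"dx":0.25,"dy":-0.98,"dz":0,"ax":0,"ay":0,"az":0},{"claw":-1,"dx":0.25,"dy":-0.98,"dz":0,"ax":0,"ay":0,"az":0},{"claw":-1,"dx":0.25,"dy":-0.98,"dz":0,"ax":0,"ay":0,"az":0},{"claw":-1,"dx":0.25,"dy":-0.98,"dz":0,"ax":0,"ay":0,"az":0}]'|tail -1;python3 -m crank '[{"claw":-1,"dx":0.25,"dy":-0.98,"dz":0,"ax":0,"ay":0,"az":0},{"claw":-1,"dx":0.25,"dy":-0.98,"dz":0,"ax":0,"ay":0,"az":0},{"claw":-1,"dx":0.25,"dy":-0.98,"dz":0,"ax":0,"ay":0,"az":0},{"claw":-1,"dx":0.25,"dy":-0.98,"dz":0,"ax":0,"ay":0,"az":0},{"claw":-1,"dx":0.25,"dy":-0.98,"dz":0,"ax":0,"ay":0,"az":0},{"claw":-1,"dx":0.25,"dy":-0.98,"dz":0,"ax":0,"ay":0,"az":0},{"claw":-1,"dx":0.25,"dy":-0.98,"dz":0,"ax":0,"ay":0,"az":0},{"claw":-1,"dx":0.25,"dy":-0.98,"dz":0,"ax":0,"ay":0,"az":0}]'|tail -1; python3 -m crank '[{"claw":-1,"dx":0.25,"dy":-0.98,"dz":0,"ax":0,"ay":0,"az":0},{"claw":-1,"dx":0.25,"dy":-0.8,"dz":0,"ax":0,"ay":0,"az":0},{"claw":-1,"dx":0,"dy":0,"dz":0,"ax":0,"ay":0,"az":1},{"claw":-1,"dx":0,"dy":0,"dz":0,"ax":0,"ay":0,"az":1},{"claw":-1,"dx":0,"dy":0,"dz":0,"ax":0,"ay":0,"az":0.55},{"claw":-1,"dx":0,"dy":0,"dz":0,"ax":0,"ay":0,"az":0},{"claw":-1,"dx":0,"dy":0,"dz":0,"ax":0,"ay":0,"az":0}]'|tail -1;python3 -c "
from bl import *
st();snap('wrist','w20');blades('w20','');go(.4255,-.3405,-.019,168.5)"
```

```text
grip_force: 0.0
grip_force: 0.0
grip_force: 0.0
t 47.73 p [ 0.426  -0.338   0.1081] x [-0.981  0.196  0.002] z [-0.002  0.001 -1.   ] F [-0.3  0.3  0.1] w 0.087 g 0.0
w20 blade 495 -355 size 33.9 48.4 yaw -12.4 grip [ 0.4215 -0.3391]
shift units [ 0.   -0.09  4.24] turn units [ 0.   -0.01  0.04]
```

```bash
python3 -m crank '[{"claw":-1,"dx":0,"dy":-0.08,"dz":0.9,"ax":0,"ay":0,"az":0.05},{"claw":-1,"dx":0,"dy":0,"dz":0.9,"ax":0,"ay":0,"az":0},{"claw":-1,"dx":0,"dy":0,"dz":0.9,"ax":0,"ay":0,"az":0},{"claw":-1,"dx":0,"dy":0,"dz":0.7,"ax":0,"ay":0,"az":0},{"claw":-1,"dx":0,"dy":0,"dz":0.5,"ax":0,"ay":0,"az":0},{"claw":-1,"dx":0,"dy":0,"dz":0.3,"ax":0,"ay":0,"az":0},{"claw":-1,"dx":0,"dy":0,"dz":0,"ax":0,"ay":0,"az":0},{"claw":-1,"dx":0,"dy":0,"dz":0,"ax":0,"ay":0,"az":0}]' 45|sed -n 2,4p; python3 -m crank '[{"claw":1,"dx":0,"dy":0,"dz":0,"ax":0,"ay":0,"az":0},{"claw":1,"dx":0,"dy":0,"dz":0,"ax":0,"ay":0,"az":0},{"claw":1,"dx":0,"dy":0,"dz":0,"ax":0,"ay":0,"az":0},{"claw":1,"dx":0,"dy":0,"dz":0,"ax":0,"ay":0,"az":0},{"claw":1,"dx":0,"dy":0,"dz":0,"ax":0,"ay":0,"az":0},{"claw":1,"dx":0,"dy":0,"dz":0,"ax":0,"ay":0,"az":0},{"claw":1,"dx":0,"dy":0,"dz":0,"ax":0,"ay":0,"az":0},{"claw":1,"dx":0,"dy":0,"dz":0,"ax":0,"ay":0,"az":0}]'|tail -2;python3 -m crank '[{"claw":1,"dx":0,"dy":0,"dz":0,"ax":0,"ay":0,"az":0},{"claw":1,"dx":0,"dy":0,"dz":0,"ax":0,"ay":0,"az":0},{"claw":1,"dx":0,"dy":0,"dz":0,"ax":0,"ay":0,"az":0},{"claw":1,"dx":0,"dy":0,"dz":0,"ax":0,"ay":0,"az":0}]'|tail -2;python3 -c "
from bl import *
st();print(np.array([.5217,.2671])-np.array([.9977,.068])*.088)"
```

```text
ee_pos: [0.4261, -0.3407, -0.0166]
eef_rot: [0.102, 0.995, 0.0, -0.0]
ft_force: [0.3, -0.1, 0.4]
width: 0.0415
grip_force: 0.0
width: 0.023
grip_force: 44.9
t 49.45 p [ 0.4262 -0.3407 -0.0168] x [-0.979  0.203  0.   ] z [ 0.  0. -1.] F [ 0.4  0.5 -0.2] w 0.023 g 44.92724597454071
[0.4339024 0.261116 ]
```

```bash
python3 -m crank '[{"claw":1,"dx":0,"dy":0,"dz":-1,"ax":0,"ay":0,"az":0},{"claw":1,"dx":0,"dy":0,"dz":-1,"ax":0,"ay":0,"az":0},{"claw":1,"dx":0,"dy":0,"dz":-1,"ax":0,"ay":0,"az":0},{"claw":1,"dx":0,"dy":0,"dz":0,"ax":0,"ay":0,"az":-0.9},{"claw":1,"dx":0,"dy":0,"dz":0,"ax":0,"ay":0,"az":-0.9},{"claw":1,"dx":0,"dy":0,"dz":0,"ax":0,"ay":0,"az":-0.8},{"claw":1,"dx":-0.08,"dy":0.9,"dz":0,"ax":0,"ay":0,"az":0},{"claw":1,"dx":-0.08,"dy":1,"dz":0,"ax":0,"ay":0,"az":0}]'|tail -2; python3 -m crank '[{"claw":1,"dx":-0.08,"dy":1,"dz":0,"ax":0,"ay":0,"az":0},{"claw":1,"dx":-0.08,"dy":1,"dz":0,"ax":0,"ay":0,"az":0},{"claw":1,"dx":-0.08,"dy":1,"dz":0,"ax":0,"ay":0,"az":0},{"claw":1,"dx":-0.08,"dy":1,"dz":0,"ax":0,"ay":0,"az":0},{"claw":1,"dx":-0.08,"dy":1,"dz":0,"ax":0,"ay":0,"az":0},{"claw":1,"dx":-0.08,"dy":1,"dz":0,"ax":0,"ay":0,"az":0},{"claw":1,"dx":-0.08,"dy":1,"dz":0,"ax":0,"ay":0,"az":0},{"claw":1,"dx":-0.08,"dy":1,"dz":0,"ax":0,"ay":0,"az":0}]'|tail -2;python3 -m crank '[{"claw":1,"dx":-0.08,"dy":1,"dz":0,"ax":0,"ay":0,"az":0},{"claw":1,"dx":-0.08,"dy":1,"dz":0,"ax":0,"ay":0,"az":0},{"claw":1,"dx":-0.08,"dy":1,"dz":0,"ax":0,"ay":0,"az":0},{"claw":1,"dx":-0.08,"dy":1,"dz":0,"ax":0,"ay":0,"az":0},{"claw":1,"dx":-0.08,"dy":1,"dz":0,"ax":0,"ay":0,"az":0},{"claw":1,"dx":-0.08,"dy":1,"dz":0,"ax":0,"ay":0,"az":0},{"claw":1,"dx":0,"dy":0,"dz":0,"ax":0,"ay":0,"az":0},{"claw":1,"dx":0,"dy":0,"dz":0,"ax":0,"ay":0,"az":0}]'|tail -2;python3 -c "
from bl import *
st();go(.432,.2611,.0055,183.9)"
```

```text
width: 0.0234
grip_force: 44.9
width: 0.0237
grip_force: 44.9
width: 0.0237
grip_force: 44.9
t 51.45 p [0.4317 0.1391 0.073 ] x [-0.997 -0.071  0.001] z [-0.001 -0.    -1.   ] F [-0.6 -0.9 -2.2] w 0.0237 g 44.926475286483765
shift units [-0.3   4.06  2.25] turn units [ 0.   -0.01  0.03]
```

```bash
python3 -m crank '[{"claw":1,"dx":-0.08,"dy":1,"dz":0,"ax":0,"ay":0,"az":0},{"claw":1,"dx":-0.08,"dy":1,"dz":0,"ax":0,"ay":0,"az":0},{"claw":1,"dx":-0.08,"dy":1,"dz":0,"ax":0,"ay":0,"az":0},{"claw":1,"dx":-0.08,"dy":1,"dz":0,"ax":0,"ay":0,"az":0},{"claw":1,"dx":0,"dy":0,"dz":0.8,"ax":0,"ay":0,"az":0},{"claw":1,"dx":0,"dy":0,"dz":0.8,"ax":0,"ay":0,"az":0},{"claw":1,"dx":0,"dy":0,"dz":0.5,"ax":0,"ay":0,"az":0},{"claw":1,"dx":0,"dy":0,"dz":0.13,"ax":0,"ay":0,"az":0}]'|tail -2;python3 -m crank '[{"claw":1,"dx":0,"dy":0,"dz":0,"ax":0,"ay":0,"az":0},{"claw":1,"dx":0,"dy":0,"dz":0,"ax":0,"ay":0,"az":0},{"claw":1,"dx":0,"dy":0,"dz":0,"ax":0,"ay":0,"az":0}]'|tail -1;python3 -c "
from bl import *
st();go(.5197,.2671,.0055,183.9)"
```

```text
width: 0.0233
grip_force: 44.9
grip_force: 44.9
t 52.37 p [0.4346 0.2582 0.0076] x [-0.998 -0.067 -0.002] z [ 0.002  0.001 -1.   ] F [ 0.4  0.  -2.1] w 0.0235 g 44.92646813392639
shift units [-2.85  0.1   0.07] turn units [ 0.01  0.02 -0.01]
```

```bash
python3 -m crank '[{"claw":1,"dx":0,"dy":0.1,"dz":0.05,"ax":0,"ay":0,"az":0},{"claw":1,"dx":-0.3,"dy":0,"dz":0,"ax":0,"ay":0,"az":0},{"claw":1,"dx":-0.3,"dy":0,"dz":0,"ax":0,"ay":0,"az":0},{"claw":1,"dx":0,"dy":0,"dz":0,"ax":0,"ay":0,"az":0},{"claw":1,"dx":0,"dy":0,"dz":0,"ax":0,"ay":0,"az":0}]'|tail -1;python3 -c "
from bl import *
st();go(.5197,.2671,.0055,183.9)"
```

```text
grip_force: 44.9
t 52.78 p [0.4522 0.2623 0.0049] x [-0.998 -0.067 -0.   ] z [ 0.  0. -1.] F [-0.4  0.6 -1.4] w 0.0235 g 44.92645740509033
shift units [-2.26  0.01 -0.02] turn units [ 0.    0.   -0.01]
```

```bash
python3 -m crank '[{"claw":1,"dx":-0.3,"dy":0,"dz":-0.02,"ax":0,"ay":0,"az":0},{"claw":1,"dx":-0.3,"dy":0,"dz":0,"ax":0,"ay":0,"az":0},{"claw":1,"dx":-0.3,"dy":0,"dz":0,"ax":0,"ay":0,"az":0},{"claw":1,"dx":0,"dy":0,"dz":0,"ax":0,"ay":0,"az":0}]'|sed -n 2,4p; python3 -m crank '[{"claw":1,"dx":-0.4,"dy":0,"dz":0,"ax":0,"ay":0,"az":0},{"claw":1,"dx":-0.4,"dy":0,"dz":0,"ax":0,"ay":0,"az":0},{"claw":1,"dx":-0.3,"dy":0,"dz":0,"ax":0,"ay":0,"az":0},{"claw":1,"dx":-0.1,"dy":0,"dz":0,"ax":0,"ay":0,"az":0},{"claw":1,"dx":0,"dy":0,"dz":0,"ax":0,"ay":0,"az":0},{"claw":1,"dx":0,"dy":0,"dz":0,"ax":0,"ay":0,"az":0}]'|sed -n 2,5p
```

```text
ee_pos: [0.4806, 0.2641, 0.0056]
eef_rot: [-0.033, 0.999, 0.0, 0.001]
ft_force: [0.2, -0.1, -1.7]
ee_pos: [0.5137, 0.2666, 0.0052]
eef_rot: [-0.034, 0.999, -0.0, -0.0]
ft_force: [-0.5, -0.5, -1.2]
width: 0.0237
```

```bash
python3 -m crank '[{"claw":1,"dx":-0.12,"dy":0,"dz":0,"ax":0,"ay":0,"az":0},{"claw":1,"dx":0,"dy":0,"dz":0,"ax":0,"ay":0,"az":0},{"claw":1,"dx":0,"dy":0,"dz":0,"ax":0,"ay":0,"az":0},{"claw":1,"dx":0,"dy":0,"dz":0,"ax":0,"ay":0,"az":0}]'|sed -n 2,4p
```

```text
ee_pos: [0.5176, 0.267, 0.0055]
eef_rot: [-0.034, 0.999, 0.0, -0.0]
ft_force: [0.4, -0.2, -1.7]
```

```bash
python3 -m crank '[{"claw":1,"dx":-0.1,"dy":0,"dz":0,"ax":0,"ay":0,"az":0},{"claw":1,"dx":0,"dy":0,"dz":0,"ax":0,"ay":0,"az":0},{"claw":1,"dx":0,"dy":0,"dz":0,"ax":0,"ay":0,"az":0}]'|sed -n 2,4p;python3 -m crank '[{"claw":1,"dx":-0.1,"dy":0,"dz":0,"ax":0,"ay":0,"az":0},{"claw":1,"dx":0,"dy":0,"dz":0,"ax":0,"ay":0,"az":0},{"claw":1,"dx":0,"dy":0,"dz":0,"ax":0,"ay":0,"az":0}]'|sed -n 2,4p
```

```text
ee_pos: [0.5191, 0.2671, 0.0047]
eef_rot: [-0.034, 0.999, -0.0, -0.002]
ft_force: [-5.4, -0.3, -1.9]
ee_pos: [0.519, 0.267, 0.0038]
eef_rot: [-0.035, 0.999, -0.001, -0.004]
ft_force: [-15.9, -2.0, 2.5]
```

```bash
python3 -m crank '[{"claw":1,"dx":0.1,"dy":0,"dz":0,"ax":0,"ay":0,"az":0},{"claw":1,"dx":0,"dy":0,"dz":0.08,"ax":0,"ay":0,"az":0},{"claw":0,"dx":0,"dy":0,"dz":0,"ax":0,"ay":0,"az":0},{"claw":0,"dx":0,"dy":0,"dz":0,"ax":0,"ay":0,"az":0},{"claw":0,"dx":0,"dy":0,"dz":0,"ax":0,"ay":0,"az":0},{"claw":0,"dx":0,"dy":0,"dz":0,"ax":0,"ay":0,"az":0}]'|tail -2; python3 -m crank '[{"claw":0,"dx":0,"dy":0,"dz":-0.6,"ax":0,"ay":0,"az":0},{"claw":0,"dx":0,"dy":0,"dz":-1,"ax":0,"ay":0,"az":0},{"claw":-1,"dx":0,"dy":0,"dz":-1,"ax":0,"ay":0,"az":0},{"claw":-1,"dx":0,"dy":0,"dz":-1,"ax":0,"ay":0,"az":0},{"claw":-1,"dx":0,"dy":0,"dz":-0.5,"ax":0,"ay":0,"az":0},{"claw":-1,"dx":0,"dy":0,"dz":0,"ax":0,"ay":0,"az":0}]'|tail -2;python3 -c "
from bl import *
st();snap('wrist','w21');homes('w21',(1,2,3))
# orange tabs
a=cv2.cvtColor(cv2.imread('pics/w21.png'),cv2.COLOR_BGR2HSV)
m=((a[:,:,0]>4)&(a[:,:,0]<14)&(a[:,:,1]>200)&(a[:,:,2]>90)).astype(np.uint8)
n,l,s,c=cv2.connectedComponentsWithStats(m)
for k in range(1,n):
  if s[k,4]>25: print(s[k],c[k],at('w21',*c[k],.08))
go(.588,.3490,.12,224.2)"
```

```text
width: 0.0401
grip_force: 0.0
width: 0.0625
grip_force: 0.0
t 55.45 p [0.5232 0.2682 0.1306] x [-0.998 -0.067 -0.007] z [ 0.006  0.004 -1.   ] F [ 0.4 -0.1  0.9] w 0.0625 g 0.0
0.036 2 11,154,121 11,153,118 11,157,120 11,153,130 10,153,130 13,133,146 19,108,241 21,101,249 21,99,250 22,95,251
0.036 3 11,157,127 11,156,124 11,153,128 11,153,125 11,153,120 13,140,124 18,112,237 22,94,251 24,85,253 23,83,254
0.036 4 11,149,60 10,144,62 10,144,62 12,154,63 11,155,64 11,145,67 14,149,87 14,155,99 13,153,102 14,151,103
0.046 2 21,100,250 18,119,232 20,143,237 24,137,250 24,138,250 24,138,250 24,138,250 24,137,249 17,111,142 13,102,80 11,46,78
0.046 3 22,93,252 19,109,244 20,138,235 24,135,251 24,136,251 24,136,251 24,136,251 24,137,251 20,128,231 20,10,73 0,4,63
0.046 4 14,154,109 14,151,105 17,150,112 19,149,137 19,153,140 19,152,141 19,151,140 19,153,140 19,144,133 15,9,57 0,0,56
[438 298  19  27 165] [448.62424242 311.04848485] [0.5605 0.3616 0.08  ]
[380 332   9   9  39] [383.64102564 336.48717949] [0.5846 0.3169 0.08  ]
shift units [-2.37  2.55  0.29] turn units [ 0.    0.04 -6.72]
```

```bash
python3 -m crank '[{"claw":-1,"dx":-0.8,"dy":0.85,"dz":0,"ax":0,"ay":0,"az":0},{"claw":-1,"dx":-0.8,"dy":0.85,"dz":0,"ax":0,"ay":0,"az":0},{"claw":-1,"dx":-0.77,"dy":0.85,"dz":0,"ax":0,"ay":0,"az":-0.7},{"claw":-1,"dx":0,"dy":0,"dz":0,"ax":0,"ay":0,"az":-1},{"claw":-1,"dx":0,"dy":0,"dz":0,"ax":0,"ay":0,"az":-1},{"claw":-1,"dx":0,"dy":0,"dz":0,"ax":0,"ay":0,"az":-1},{"claw":-1,"dx":0,"dy":0,"dz":0,"ax":0,"ay":0,"az":-1},{"claw":-1,"dx":0,"dy":0,"dz":0,"ax":0,"ay":0,"az":-1}]'|tail -1;python3 -m crank '[{"claw":-1,"dx":0,"dy":0,"dz":0,"ax":0,"ay":0,"az":-1},{"claw":-1,"dx":0,"dy":0,"dz":0,"ax":0,"ay":0,"az":0},{"claw":-1,"dx":0,"dy":0,"dz":0,"ax":0,"ay":0,"az":0},{"claw":-1,"dx":0,"dy":0,"dz":0,"ax":0,"ay":0,"az":0}]'|tail -1;python3 -c "
from bl import *
st();snap('wrist','w22')
a=cv2.cvtColor(cv2.imread('pics/w22.png'),cv2.COLOR_BGR2HSV)
m=((a[:,:,0]>4)&(a[:,:,0]<14)&(a[:,:,1]>190)&(a[:,:,2]>70)).astype(np.uint8)
n,l,s,c=cv2.connectedComponentsWithStats(m)
for k in range(1,n):
  if s[k,4]>25: print(s[k],c[k].round(1),at('w22',*c[k],.078))
go(.588,.3490,.037,222.5);print(r.read_state()['joint_positions'])"
```

```text
grip_force: 0.0
grip_force: 0.0
t 56.5 p [0.5863 0.348  0.1252] x [-0.721 -0.693  0.001] z [-0.001 -0.    -1.   ] F [-0.4  0.2 -0.6] w 0.0867 g 0.0
[278 229  15  49 324] [285.8 254. ] [0.6031 0.3273 0.078 ]
[358 236  13  50 482] [363.6 260.9] [0.5699 0.3689 0.078 ]
shift units [-0.06 -0.02  2.95] turn units [ 0.   -0.01  0.24]
[-0.44932349  0.50851037 -0.21815768  1.3722922   0.11033398  1.2733519
  1.66420424]
```

```bash
python3 -m crank '[{"claw":-1,"dx":-0.04,"dy":0,"dz":0.8,"ax":0,"ay":0,"az":0.45},{"claw":-1,"dx":0,"dy":0,"dz":0.8,"ax":0,"ay":0,"az":0},{"claw":-1,"dx":0,"dy":0,"dz":0.7,"ax":0,"ay":0,"az":0},{"claw":-1,"dx":0,"dy":0,"dz":0.4,"ax":0,"ay":0,"az":0},{"claw":-1,"dx":0,"dy":0,"dz":0.25,"ax":0,"ay":0,"az":0},{"claw":-1,"dx":0,"dy":0,"dz":0,"ax":0,"ay":0,"az":0},{"claw":-1,"dx":0,"dy":0,"dz":0,"ax":0,"ay":0,"az":0}]' 35;python3 -m crank '[{"claw":1,"dx":0,"dy":0,"dz":0,"ax":0,"ay":0,"az":0},{"claw":1,"dx":0,"dy":0,"dz":0,"ax":0,"ay":0,"az":0},{"claw":1,"dx":0,"dy":0,"dz":0,"ax":0,"ay":0,"az":0},{"claw":1,"dx":0,"dy":0,"dz":0,"ax":0,"ay":0,"az":0},{"claw":1,"dx":0,"dy":0,"dz":0,"ax":0,"ay":0,"az":0},{"claw":1,"dx":0,"dy":0,"dz":0,"ax":0,"ay":0,"az":0},{"claw":1,"dx":0,"dy":0,"dz":0,"ax":0,"ay":0,"az":0},{"claw":1,"dx":0,"dy":0,"dz":0,"ax":0,"ay":0,"az":0}]' 35
```

```text
time: 57.13
ee_pos: [0.5877, 0.3494, 0.0383]
eef_rot: [-0.353, 0.936, 0.0, 0.0]
ft_force: [-0.1, 0.5, 0.3]
width: 0.0871
grip_force: 0.0
time: 57.8
ee_pos: [0.5876, 0.3492, 0.0383]
eef_rot: [-0.353, 0.936, 0.0, 0.0]
ft_force: [-2.4, -0.4, 6.6]
width: 0.0476
grip_force: 34.3
```

```bash
python3 -m crank '[{"claw":1,"dx":0,"dy":0,"dz":0,"ax":0,"ay":0,"az":0.5},{"claw":1,"dx":0,"dy":0,"dz":0,"ax":0,"ay":0,"az":1},{"claw":1,"dx":0,"dy":0,"dz":0,"ax":0,"ay":0,"az":1},{"claw":1,"dx":0,"dy":0,"dz":0,"ax":0,"ay":0,"az":1},{"claw":1,"dx":0,"dy":0,"dz":0,"ax":0,"ay":0,"az":1},{"claw":1,"dx":0,"dy":0,"dz":0,"ax":0,"ay":0,"az":1},{"claw":1,"dx":0,"dy":0,"dz":0,"ax":0,"ay":0,"az":0}]' 35;python3 -m crank '[{"claw":1,"dx":0,"dy":0,"dz":0,"ax":0,"ay":0,"az":1},{"claw":1,"dx":0,"dy":0,"dz":0,"ax":0,"ay":0,"az":1},{"claw":1,"dx":0,"dy":0,"dz":0,"ax":0,"ay":0,"az":1},{"claw":1,"dx":0,"dy":0,"dz":0,"ax":0,"ay":0,"az":1},{"claw":1,"dx":0,"dy":0,"dz":0,"ax":0,"ay":0,"az":1},{"claw":1,"dx":0,"dy":0,"dz":0,"ax":0,"ay":0,"az":1},{"claw":1,"dx":0,"dy":0,"dz":0,"ax":0,"ay":0,"az":0.2},{"claw":1,"dx":0,"dy":0,"dz":0,"ax":0,"ay":0,"az":0}]'; python3 -c "
from h import *
st();print(r.read_state()['torque'])"
```

```text
time: 58.38
ee_pos: [0.588, 0.3485, 0.0384]
eef_rot: [-0.069, 0.998, -0.0, 0.0]
ft_force: [-2.0, -2.7, 6.1]
width: 0.0474
grip_force: 34.3
time: 59.05
ee_pos: [0.588, 0.3475, 0.0383]
eef_rot: [0.25, 0.968, -0.001, 0.001]
ft_force: [-2.0, -6.5, 7.0]
width: 0.0471
grip_force: 34.1
t 59.05 p [0.588  0.3475 0.0383] x [-0.875  0.484 -0.002] z [ 0.001 -0.002 -1.   ] F [-2.  -6.5  7. ] w 0.0471 g 34.07874727077797
[-1.48282581  0.46021494  0.55716577]
```

```bash
python3 -m crank '[{"claw":1,"dx":0,"dy":0,"dz":0,"ax":0,"ay":0,"az":0.3},{"claw":1,"dx":0,"dy":0,"dz":0,"ax":0,"ay":0,"az":0},{"claw":1,"dx":0,"dy":0,"dz":0,"ax":0,"ay":0,"az":0}]'|tail -1; python3 -c "
from h import *
st();print(r.read_state()['torque'])"
python3 -m crank '[{"claw":-1,"dx":0,"dy":0,"dz":0,"ax":0,"ay":0,"az":0},{"claw":-1,"dx":0,"dy":0,"dz":0,"ax":0,"ay":0,"az":0},{"claw":-1,"dx":0,"dy":0,"dz":0,"ax":0,"ay":0,"az":0},{"claw":-1,"dx":0,"dy":0,"dz":0,"ax":0,"ay":0,"az":0},{"claw":-1,"dx":0,"dy":0,"dz":0,"ax":0,"ay":0,"az":0},{"claw":-1,"dx":0,"dy":0,"dz":-0.7,"ax":0,"ay":0,"az":0},{"claw":-1,"dx":0,"dy":0,"dz":-1,"ax":0,"ay":0,"az":0},{"claw":-1,"dx":0,"dy":0,"dz":-1,"ax":0,"ay":0,"az":0}]'|tail -2
python3 -m crank '[{"claw":-1,"dx":0,"dy":0,"dz":-1,"ax":0,"ay":0,"az":0},{"claw":-1,"dx":0,"dy":0,"dz":-1,"ax":0,"ay":0,"az":0},{"claw":-1,"dx":0,"dy":0,"dz":-0.5,"ax":0,"ay":0,"az":0},{"claw":-1,"dx":0,"dy":0,"dz":0,"ax":0,"ay":0,"az":0},{"claw":-1,"dx":0,"dy":0,"dz":0,"ax":0,"ay":0,"az":0}]'|tail -1
python3 -c "
from bl import *
st();snap('wrist','w23')
def tabs(f):
  a=cv2.cvtColor(cv2.imread(f'pics/{f}.png'),cv2.COLOR_BGR2HSV)
  m=((a[:,:,0]>4)&(a[:,:,0]<14)&(a[:,:,1]>190)&(a[:,:,2]>70)).astype(np.uint8)
  n,l,s,c=cv2.connectedComponentsWithStats(m);P=[]
  for k in range(1,n):
    if s[k,4]>100:
      print(f,s[k],c[k].round(1)); x0=s[k,0];x1=x0+s[k,2]-1; P.append((x0,x1,c[k][1]))
  P.sort(); q=[at(f,P[0][0],P[0][2],.08),at(f,P[-1][1],P[-1][2],.08)]; d=q[1]-q[0]; print('outer',np.linalg.norm(d),np.degrees(np.arctan2(d[1],d[0])))
for f in('w1','w4','w22','w23'): tabs(f)
homes('w23',(1,2,3))
snap('scene','s6')
for f in ('s0','s1','s6'):
  im=cv2.cvtColor(cv2.imread(f'pics/{f}.png'),cv2.COLOR_BGR2HSV).astype(int)
  # bar end near slot 1: sample along bar line
  p0,p1=np.array([288,241]),np.array([306,252])
  print(f,[tuple(im[int(v),int(u)][1:]) for u,v in [p0+(p1-p0)*t/9 for t in range(10)]])
print(r.read_state()['time'])
"
```

```text
grip_force: 35.0
t 59.3 p [0.5885 0.3471 0.0383] x [-0.86   0.51  -0.002] z [ 0.001 -0.002 -1.   ] F [-0.4 -6.3  6.5] w 0.047 g 35.00053172581829
[-1.57399021 -0.0400621   0.66965527]
width: 0.0856
grip_force: 0.0
grip_force: 0.0
t 60.38 p [0.5873 0.35   0.194 ] x [-0.861  0.509  0.   ] z [ 0.001  0.001 -1.   ] F [-0.2  0.6 -1.5] w 0.0871 g 0.0
w1 [289 207   9  36 237] [292.7 224.6]
w1 [350 212   9  36 238] [354.  229.3]
outer 0.05920489844599014 59.66693630773067
w4 [344 213  27  43 523] [356.6 233.4]
w4 [279 253  26  45 436] [290.  275.5]
outer 0.06869213928827664 120.14836603200096
w22 [278 229  15  49 324] [285.8 254. ]
w22 [358 236  13  50 482] [363.6 260.9]
outer 0.062317653999488784 129.33468973176585
w23 [287 212   9  36 246] [290.9 229.2]
w23 [349 212   8  36 238] [352.6 229.9]
outer 0.0589101858764679 58.81940458071603
0.036 2 10,153,127 10,152,126 11,151,123 10,153,120 12,151,123 16,120,221 18,108,240 20,104,246 20,103,247 20,103,247
0.036 3 11,151,125 11,153,123 11,153,123 11,152,124 11,153,125 14,129,172 19,107,244 20,102,247 21,100,249 21,99,250
0.036 4 11,153,122 11,15
[... 724 characters left out ...]
, (np.int64(46), np.int64(183)), (np.int64(51), np.int64(223))]
s1 [(np.int64(46), np.int64(196)), (np.int64(15), np.int64(181)), (np.int64(29), np.int64(161)), (np.int64(99), np.int64(141)), (np.int64(114), np.int64(148)), (np.int64(21), np.int64(192)), (np.int64(20), np.int64(195)), (np.int64(29), np.int64(184)), (np.int64(49), np.int64(184)), (np.int64(54), np.int64(224))]
s6 [(np.int64(48), np.int64(200)), (np.int64(16), np.int64(190)), (np.int64(17), np.int64(200)), (np.int64(13), np.int64(211)), (np.int64(16), np.int64(205)), (np.int64(16), np.int64(209)), (np.int64(19), np.int64(199)), (np.int64(29), np.int64(194)), (np.int64(45), np.int64(194)), (np.int64(51), np.int64(232))]
60.4833
```

```bash
python3 -c "
from bl import *
a,b,c=[cv2.imread(f'pics/{f}.png').astype(int) for f in('s0','s6','s2')]
for n,(x0,x1,y0,y1),k in (('flask',(145,180,135,210),a),('can',(448,500,365,432),a),('tray',(170,252,205,268),c)): print(n,abs(b-k)[y0:y1,x0:x1].mean().round(1))
homes('s6',(0,1,2,3))
r.close_job()"
```

```text
flask 5.0
can 6.2
tray 18.9
0.036 1 12,120,147 12,117,150 13,116,170 13,116,170 14,114,186 14,113,189 14,111,198 15,113,196 15,113,196 15,113,198
0.036 2 11,119,143 12,120,153 14,108,163 15,90,193 17,80,220 17,79,222 17,76,232 17,76,230 17,76,230 17,75,234
0.036 3 11,119,137 11,112,143 15,90,182 15,90,182 17,77,222 17,74,235 17,76,230 17,75,236 17,76,232 17,76,232
0.036 4 10,98,70 10,98,70 13,105,68 8,95,75 8,95,75 12,122,65 12,122,65 10,107,74 12,118,104 12,111,99
0.046 1 16,105,217 16,105,217 18,100,221 20,99,235 20,99,235 19,74,235 16,51,232 16,51,232 8,14,220 0,11,213 8,22,173
0.046 2 17,73,244 17,73,244 18,85,240 19,91,237 19,91,233 19,86,236 18,67,232 12,25,226 12,25,226 3,12,208 3,15,193
0.046 3 17,73,244 17,77,241 17,77,241 20,91,239 20,94,235 19,91,237 19,72,234 16,50,231 9,16,224 9,16,224 3,12,197
0.046 4 15,110,209 16,106,214 16,106,214 19,106,226 19,102,230 20,97,236 20,90,233 16,44,228 14,25,225 5,13,221 0,10,212
the job is handed in; nothing more can be done
```

I handed the job in at about 60 s: the blunt chisel was laid flat in the tray, all four wooden-handled chisels measured fully home, the bar was back in its locked position with both tabs out, and the flask and can had not moved; I have not seen the judge's result.

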